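# Swing the skew plate to its stop and cam it fast

## Robot

A 6-joint arm with a two-finger parallel gripper is mounted at the origin on a cart in front of the work surface, level with it; the furniture and walls round the work are solid. World frame = base frame: x ahead of the robot, y to its left, z up, the work surface at z = 0. Lengths are in mm, angles in rad, forces in N, time in s.
With the tool pointing down it reaches from about 275 to 750 mm from the base axis. Payload 10.2 kg.
Tool frame: the origin (TCP) lies between the finger pads; the fingertips stand 17 mm ahead of it and the grasp point (between the pads) lies 2 mm behind it; y points along the fingers, x is the direction in which the jaws open and shut, and the axes are right-handed (so a half turn about y gives the same grasp; the last joint's range is limited). The gripper opens to 85 mm and grips with 20 to 120 N. Pads are 22 mm wide; open, the fingers measure 114 mm over their backs; the gripper's body (76 mm by 85 mm) begins 54 mm behind the grasp point. The pads swing forward as they close: fully open they stand 13 mm farther back than shut.
Start: joints at [-1.569, 0.313, 1.498, -0, 1.331, -0.223], TCP at [117.015, -511.799, 217.794] pointing down, gripper open.
Joint ranges: [-2.94, 2.94], [-0.97, 2.17], [0.19, 2.56], [-1.23, 4.37], [0.02, 3.11], [-2.88, 2.88]. Speed limits (rad/s): [2.39, 2.39, 3.01, 3.14, 3.14, 3.14].

## Interface

Orientations are given as a unit quaternion [w, x, y, z].
In Python, from rig import ctrl gives the robot as it stands.
- The arm moves only by the tool jog_arm, never from a script. Its argument "targets" is a list of rows, each an object with "offset": the shift along the tool's x, y, z in m, a list of three; "yaw": the turn about the tool's y in rad. In form: [{"offset": [dx, dy, dz], "yaw": yaw}, ...]. A call has 1 to 12 rows; each row is the pose to reach, as a shift and turn from the pose measured when the call began, along the tool's axes at that moment; what a row does not reach only later rows make up. A row lasts 1/12 s, in which the tool goes at most 41.7 mm and 7.16 degrees, less where a joint would pass 70% of its speed; a pose out of reach is approached as far as the arm can. A call with a gripper value outside its range is refused whole. "fingers" is the finger opening in m, from 0 to 0.0854, set as the call begins (left out, the last holds). The fingers move at their own pace and stop on an object; "grip_force" is the grip in N (left out, the last holds). Time passes only in rows, so rows that repeat a pose let the fingers close. It gives the time, the measured TCP pose, the force and the opening at its end, in the units of the state.
- ctrl.sense(): the state, without advancing time (a new reading comes with each control period).
- ctrl.capture(name): name is "scene" or "top"; returns a dict with "img" (480x640x3 uint8, red, green, blue), "intrinsics" (3x3 intrinsics, pixels), "k1" (the pictures are not rectified: a ray, as slopes to the right and down, at radius r is drawn at 1 + k1 r^2 times it, then the intrinsics apply), "T" (4x4, takes a point from camera to world coordinates). Camera axes: x right, y up, looking along -z (the intrinsics and any distortion apply to the point x, -y, -z); pixel columns grow to the right and rows downward; lengths in mm; the calibration is good to about 2 mm. A picture is of the moment at which its call begins. There is no depth.
- ctrl.finish_job(): hands the job in, once; it reports no verdict.
Trained networks look in the newest picture that a camera, given by its name, has taken for a name from the list of things; names that differ only in an ending like _2 or _b are one class to them, and where a whole thing is asked for, a point or a joint stands for the part that bears it (a point fixed in the world has none). Each returns a list of dicts, best first, with "score" (0 to 1); they miss things now and then, are a little off and sometimes report something else, mostly with a low value. They report only what shows in the picture. A call takes as long as a camera call.
- ctrl.boxes_of(camera, target): "box" ([left, top, right, bottom] in pixels, round what is visible of it).
- ctrl.regions_of(camera, target): "region" (480x640 bool, what is visible of it) and "box" ([left, top, right, bottom] in pixels, round what is visible of it).
The state is a dict: "time_s": time; "joints": joint angles; "dq": joint speeds; "tau": joint torques, N m; "eef_pos": TCP position; "ee_rot": TCP orientation; "force": force on the tool from outside, world axes, zero at the start; "wrist_torque": the same for the moment, N m; "grip_width": opening from 0.0 (shut) to 1.0 (fully open).
Only numpy, scipy, OpenCV 4.12 (cv2) and the standard library are available. Lean on these libraries where they do the work, as an engineer would, in place of code of your own. Each camera call takes 0.05 s, during which the arm holds its last target.

## Task

On the setting jig, swing the wooden plate about its pivot pin by pushing its near edge close to the free corner, until it touches the round stop, and hold it pressed there by hand for a moment with about 10 N, never more than 15 N. Then turn the cam lever counter-clockwise until the cam bites on the end of the plate and keeps it clamped against the stop by itself, but do not crank it on hard once it bites (well under 25 N on the stop). Let go and leave the jig clamped, the plate flat on its board and the things around it where they are.

Things in the scene. Friction and masses are not known exactly. Their poses are not given: they have to be found in the camera images.
- jig: plywood base board of the setting jig, screwed down: 250 (x) x 330 (y) x 12 mm thick. Origin: centre of its underside, on the worktop; z up. All jig places below are in this frame.
- pin (a point): foot of the fixed steel pivot pin (10 mm diameter, standing 24 mm above the board), on the board's top, at [5, -110, 12] mm in the jig frame
- plate: loose wooden plate 90 x 220 x 16 mm, 0.4 kg, a black bar 30 x 160 x 10 mm on top, lying on the board, its 11 mm hole over the pin. Origin: hole centre, underside; spans x -25 to 65, y -25 to 195 mm. Starts swung 0.25 to 0.45 rad counter-clockwise of the jig's heading; pushing its -x edge near y = 172 mm in +x swings it home, within 0.04 rad of the jig's heading. Waxed: drag there about 1 N
- stop_mount: steel washer (24 mm wide, 3 mm high) under the stop; origin on the board's top at [84, 40, 12] mm in the jig frame. It carries a rigid dark steel disc (28 mm wide, 4 to 18 mm above the board) bored 5 mm off centre, on which the plate's +x edge comes to rest. The disc's angle is not measured: the touch may come 5 mm sooner or later in x than on a centred disc; feel for it
- cam_axis (a point): vertical axis of the cam, on the board's top, at [60.5, 102.5, 12] mm in the jig frame
- cam (a joint): angle of cam and lever (rad), 0 to 2.6, counter-clockwise from above. Aluminium disc 36 mm wide, 1 to 17 mm above the board, centre 7.5 mm off its axis, bearing on the plate's end (y = 195 mm). Starts at 0 to 0.25, clear of the plate; with the plate home it touches at about 1.2 to 1.8, then bites harder; 3 N more at the knob clamps well. Stiff hinge (2 N at the knob); stays where left
- cam_knob (a point): top of the upright black knob at the end of the cam lever: 14 mm diameter, from 22 to 58 mm above the board (the lever bar below it is 19 to 29 mm above the board), 80 mm from the cam axis. At joint value q it lies in direction 75 degrees + q from the jig's x axis, counter-clockwise
- sanding_block: cork-brown sanding block 67 x 112 x 30 mm, a bystander; origin centre of underside
- tuner_tin: round tin with dark lid, 72 mm across, 28 mm high, a bystander; origin centre of underside

How it is judged:
By the outcome, as a careful person would: the job done as asked, in the order asked, and still so for the second after the job is handed in, with the robot touching nothing.
It also fails if it takes over 72 s, if anything falls off the work surface, if the arm or the gripper's body presses on something with over 40 N, if the wrist force passes 120 N, or if a joint passes its speed limit or range.

## Working session

There is one attempt and no reset: what is moved stays moved. The work goes in short steps, Python scripts to look and compute and a tool call to move; the robot and the scene stay as the last step left them, time stands still between calls to the robot, and variables do not carry over. Pictures are saved under pics/ and viewed, and the job is handed in when it is done.

Besides the shell and the picture viewer there is one more tool, called after "Call:" by a JSON object that holds its "method" and its "body", one argument or row to a line. jog_arm: Moves the arm, as the interface text tells. Its arguments: {"type":"object","properties":{"targets":{"type":"array"},"fingers":{"type":"number"},"grip_force":{"type":"number"}},"required":["targets"]}

```bash
ls; mkdir -p pics; python3 - <<'E'
from rig import ctrl
import cv2,numpy as np
s=ctrl.sense(); print({k:np.round(v,3).tolist() for k,v in s.items()})
for c in ("scene","top"):
    d=ctrl.capture(c); cv2.imwrite(f"pics/{c}0.png",d["img"][:,:,::-1]); print(c,np.round(d["intrinsics"],1).tolist(),d["k1"],np.round(d["T"],3).tolist())
    np.savez(f"{c}0.npz",**d)
    for t in ["jig","plate","stop_mount","cam","cam_knob","pin","sanding_block","tuner_tin"]:
        try:
            print(t,[(np.round(b["box"],1).tolist(),round(float(b["score"]),2)) for b in ctrl.boxes_of(c,t)][:3])
        except Exception as e: print(t,e)
E
```

```text
pics
{'time_s': 0.0, 'joints': [-1.569, 0.313, 1.498, 0.0, 1.331, -0.223], 'dq': [-0.0, -0.001, 0.0, 0.001, 0.0, 0.0], 'tau': [0.001, -41.226, -25.974, -0.0, 0.004, 0.0], 'eef_pos': [116.997, -511.518, 217.219], 'ee_rot': [0.553, -0.553, 0.441, -0.44], 'force': [-0.361, -0.014, 0.33], 'wrist_torque': [0.011, -0.021, 0.016], 'grip_width': 1.001}
scene [[618.0, 0.0, 312.5], [0.0, 618.0, 234.5], [0.0, 0.0, 1.0]] -0.16398348201405735 [[-0.601, 0.457, -0.655, -261.87], [-0.799, -0.338, 0.497, 674.997], [0.006, 0.822, 0.569, 849.857], [0.0, 0.0, 0.0, 1.0]]
jig [([263.3, 225.8, 413.9, 335.1], 0.61)]
plate [([314.4, 233.9, 411.5, 303.7], 0.66)]
stop_mount []
cam [([265.4, 253.2, 304.8, 275.9], 0.72)]
cam_knob [([261.8, 254.8, 302.9, 275.6], 0.61)]
pin [([264.2, 221.6, 415.3, 336.8], 0.59)]
sanding_block [([417.3, 193.5, 451.0, 231.0], 0.82), ([264.0, 253.7, 306.4, 277.0], 0.62)]
tuner_tin [([104.6, 304.3, 141.3, 339.3], 0.76)]
top [[623.5, 0.0, 320.9], [0.0, 623.5, 239.6], [0.0, 0.0, 1.0]] -0.030867659957412242 [[0.013, 0.987, -0.162, 334.077], [-1.0, 0.015, 0.01, 35.025], [0.013, 0.162, 0.987, 1815.632], [0.0, 0.0, 0.0, 1.0]]
jig [([432.8, 234.7, 473.5, 266.5], 0.72), ([278.9, 222.7, 403.4, 321.9], 0.58)]
plate [([311.7, 250.8, 390.1, 299.2], 0.59)]
stop_mount [([326.5, 234.4, 340.9, 246.0], 0.55), ([430.8, 229.8, 474.1, 266.2], 0.18)]
cam [([280.1, 235.6, 314.5, 248.6], 0.55), ([281.4, 219.9, 404.3, 321.9], 0.41)]
cam_knob [([279.9, 233.1, 308.6, 250.4], 0.53)]
pin [([278.6, 221.1, 403.3, 323.2], 0.91), ([279.5, 229.5, 310.8, 252.1], 0.28)]
sanding_block [([431.0, 231.4, 472.4, 268.6], 0.6)]
tuner_tin [([164.7, 207.4, 187.9, 230.8], 0.83)]
```

```bash
python3 - <<'E'
import cv2
a=cv2.imread("pics/top0.png"); cv2.imwrite("pics/top0c.png",cv2.resize(a[200:340,260:420],None,fx=5,fy=4.28*5/4.28/1.2,interpolation=cv2.INTER_CUBIC)) if 0 else cv2.imwrite("pics/top0c.png",cv2.resize(a[205:325,260:420],None,fx=5,fy=5,interpolation=cv2.INTER_CUBIC))
a=cv2.imread("pics/scene0.png"); cv2.imwrite("pics/scene0c.png",cv2.resize(a[210:345,250:430],None,fx=4.4,fy=4.4,interpolation=cv2.INTER_CUBIC))
E
```

```text
(no output)
```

View pics/top0.png

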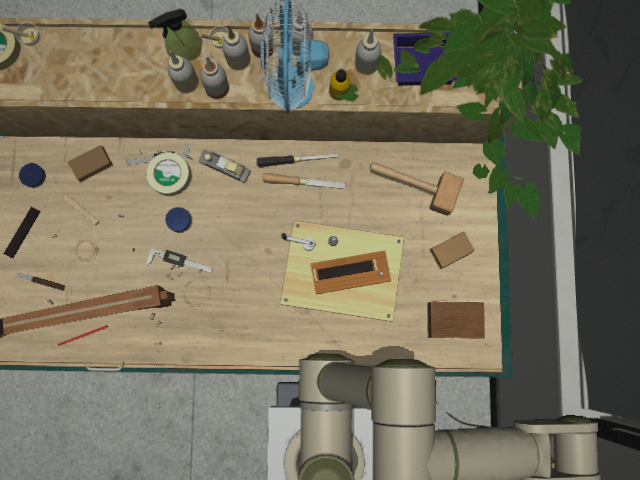

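View pics/scene0.png

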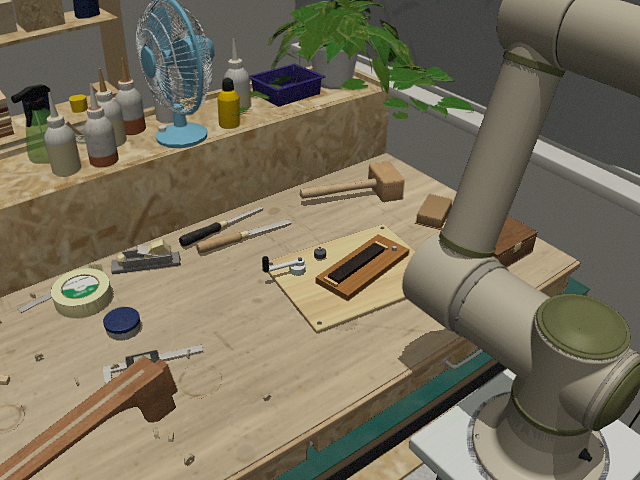

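```bash
sleep 0
```

```text
(no output)
```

View pics/top0c.png

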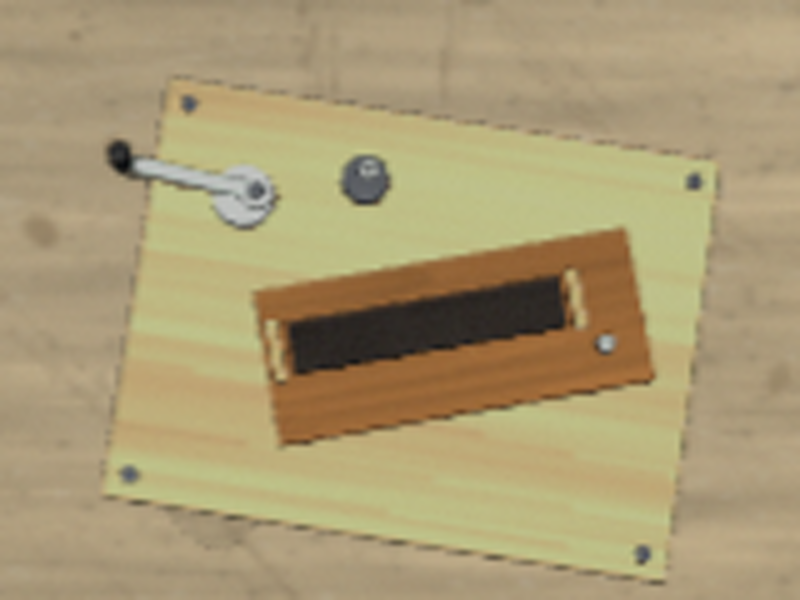

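View pics/scene0c.png

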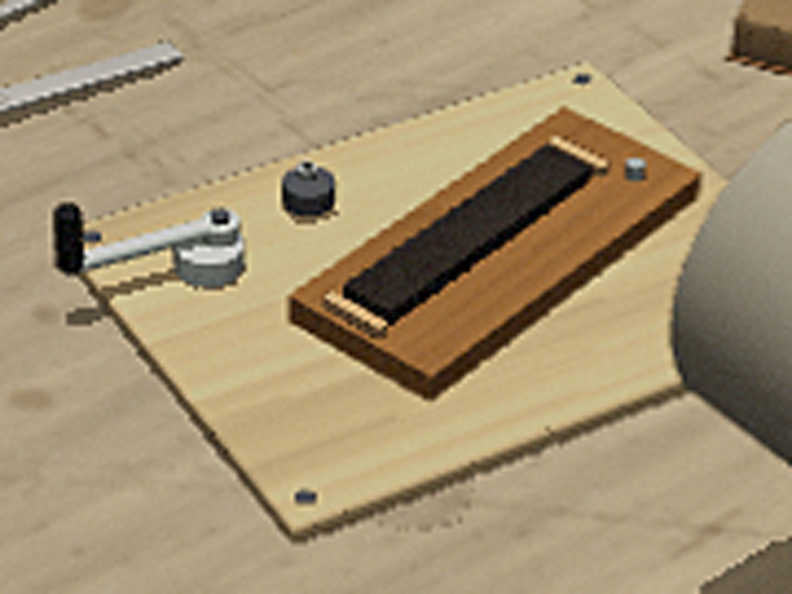

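Top view: board corners at about (294,220), (404,237), (393,321) and (281,304). The pin is at about (381,274), the plate's free end is on the left at about x=313, the stop is at (333,241), and the cam knob is at about (284,236). Next I'll fit the poses.

```bash
cat > h.py <<'E'
import numpy as np, cv2
def proj(d,P):
    P=np.atleast_2d(P).astype(float); T=d["T"]; c=(P-T[:3,3])@T[:3,:3]
    x=c[:,0]/-c[:,2]; y=-c[:,1]/-c[:,2]; r2=x*x+y*y; f=1+float(d["k1"])*r2
    K=d["intrinsics"]; return np.c_[K[0,0]*x*f+K[0,2],K[1,1]*y*f+K[1,2]]
def onplane(d,uv,z):
    from scipy.optimize import fsolve
    return np.array([np.r_[fsolve(lambda p:proj(d,[p[0],p[1],z])[0]-u,[450,0]),z] for u in np.atleast_2d(uv)])
def Rz(a): return np.array([[np.cos(a),-np.sin(a),0],[np.sin(a),np.cos(a),0],[0,0,1]])
def jig2w(j,P): return np.atleast_2d(P)@Rz(j[2]).T+[j[0],j[1],0]
E
python3 - <<'E'
from h import *
from scipy.optimize import least_squares
t=dict(np.load("top0.npz")); s=dict(np.load("scene0.npz"))
o=np.array([260,205]); o2=np.array([250,210])
C=np.array([[125,165,12],[125,-165,12],[-125,-165,12],[-125,165,12]],float)
ct=np.array([[168,77],[718,160],[664,582],[103,495]])/5+o
cs=np.array([[80,226],[593,66],[np.nan]*2,[297,540]])/4.4+o2
pin=[5,-110,36]; pt=np.array([605,343])/5+o; ps=np.array([636,162])/4.4+o2
stop=[84,40,30];
def res(j,use):
    r=[]
    if 't' in use: r.append(proj(t,jig2w(j,C))-ct); r.append(proj(t,jig2w(j,pin))-pt)
    if 's' in use: r.append((proj(s,jig2w(j,C))-cs)[[0,1,3]]); r.append(proj(s,jig2w(j,pin))-ps)
    return np.concatenate(r).ravel()
for u in ('t','s','ts'):
    f=least_squares(res,[450,50,-.1],args=(u,)); print(u,np.round(f.x,3),np.round(f.fun,1))
j=f.x
# plate
pc=np.array([[65,195,16],[65,-25,16],[-25,-25,16],[-25,195,16]],float)
pct=np.array([[254,291],[627,228],[654,380],[282,445]])/5+o
pcs=np.array([[290,305],[563,106],[700,177],[430,396]])/4.4+o2 # top corners approx
pcs[0]=np.array([291,300])/4.4+o2; pcs[3]=np.array([431,377])/4.4+o2
def pw(th,dj=j): return jig2w(dj,pc@Rz(th).T+[5,-110,12])
for u in ('t','s'):
    g=least_squares(lambda p:((proj(t,pw(p[0],j+[p[1],p[2],0]))-pct) if u=='t' else (proj(s,pw(p[0],j+[p[1],p[2],0]))-pcs)).ravel(),[.3,0,0]);print('plate',u,g.x,np.round(g.fun,1))
kn=np.array([120,150])/5+o; print('knob t', onplane(t,kn,70)); 
print('knob s', onplane(s,np.array([67,207])/4.4+o2,70))
ca=jig2w(j,[60.5,102.5,12])[0]; print('cam',ca,'stop',jig2w(j,[84,40,12]),'pin',jig2w(j,[5,-110,12]))
for z,im,uv in ((70,t,kn),(70,s,np.array([67,207])/4.4+o2)):
    k=onplane(im,uv,z)[0]-ca; print('q',np.arctan2(k[1],k[0])-j[2]-np.radians(75),np.hypot(*k[:2]))
for q in (0,.1,.2): 
    a=j[2]+np.radians(75)+q; P=ca+[80*np.cos(a),80*np.sin(a),58]; print(q,P,proj(t,P),proj(s,P))
E
```

```text
t [ 5.40203e+02 -4.84480e+01 -1.37000e-01] [-0.3 -0.2  0.6 -0.1  0.3  0.2 -0.8  0.4  0.2 -0.2]
s [ 5.32149e+02 -4.85850e+01 -1.44000e-01] [-4.3  1.3  1.4 -1.   0.7 -1.7  2.2  0.7]
ts [ 5.36654e+02 -4.94800e+01 -1.39000e-01] [ 0.1  0.9  1.1  1.2  0.6  1.5 -0.6  1.5  0.5  1.1 -5.2  0.5 -0.  -2.
  0.3 -3.   1.  -0.5]
plate t [0.32329733 2.93889288 0.19476169] [-0.1  0.1  0.  -0.1  0.5  0.  -0.4  0. ]
plate s [ 0.33143331 -0.83511729  4.05566933] [-0.7 -0.4 -0.   0.3  0.4 -0.7  0.3  0.6]
knob t [[631.87760414 121.530741    70.        ]]
knob s [[629.10829777 123.66983114  70.        ]]
cam [610.74198834  43.67367857  12.        ] stop [[625.37720591 -21.47469368  12.        ]] pin [[ 526.4014928  -159.11483395   12.        ]]
q 0.1353919593012589 80.67488100958181
q 0.17479165594910318 82.07743751155404
0 [641.93012266 117.34389153  70.        ] [[285.55375947 231.53561818]] [[264.392387   253.08569817]]
0.1 [634.41956283 120.08946533  70.        ] [[284.52791161 234.12536986]] [[265.25839362 255.23606647]]
0.2 [626.6724245  122.07151785  70.        ] [[283.76791001 236.80497003]] [[266.4973002  257.33224023]]
```

```bash
python3 - <<'E'
from h import *
from scipy.optimize import least_squares
t=dict(np.load("top0.npz")); s=dict(np.load("scene0.npz"))
o=np.array([260,205]); o2=np.array([250,210])
C=np.array([[125,165,12],[125,-165,12],[-125,-165,12],[-125,165,12]],float)
ct=np.array([[168,77],[718,160],[664,582],[103,495]])/5+o
cs=np.array([[80,226],[593,66],[np.nan]*2,[297,536]])/4.4+o2
pin=[5,-110,36]; pt=np.array([605,343])/5+o; ps=np.array([636,162])/4.4+o2
def res(j,use):
    r=[]
    if 't' in use: r.append(proj(t,jig2w(j,C))-ct); r.append(proj(t,jig2w(j,pin))-pt)
    if 's' in use: r.append((proj(s,jig2w(j,C))-cs)[[1,3]]); r.append(proj(s,jig2w(j,pin))-ps)
    return np.concatenate(r).ravel()
for u in ('t','s','ts'):
    f=least_squares(res,[450,50,-.1],args=(u,)); print(u,np.round(f.x,3),np.round(f.fun,1))
j=f.x
im=cv2.imread("pics/scene0.png")
im=cv2.resize(im[210:345,250:430],None,fx=4.4,fy=4.4,interpolation=cv2.INTER_CUBIC)
def pl(P,col):
    q=((proj(s,P)-o2)*4.4).round().astype(int); cv2.polylines(im,[q],True,col,1)
pc=np.array([[65,195,16],[65,-25,16],[-25,-25,16],[-25,195,16]],float)
pl(jig2w(j,C),(0,0,255)); pl(jig2w(j,pc@Rz(.325).T+[5,-110,12]),(255,0,0))
a=np.linspace(0,6.28,30); pl(jig2w(j,np.c_[84+14*np.cos(a),40+14*np.sin(a),30+0*a]),(0,255,0))
for q in (.1,.2):
  b=np.radians(75)+q; pl(jig2w(j,np.c_[60.5+80*np.cos(b)+7*np.cos(a),102.5+80*np.sin(b)+7*np.sin(a),70+0*a]),(0,255,255))
cv2.imwrite("pics/ov_s.png",im)
im=cv2.imread("pics/top0.png"); im=cv2.resize(im[205:325,260:420],None,fx=5,fy=5,interpolation=cv2.INTER_CUBIC)
def pl(P,col):
    q=((proj(t,P)-o)*5).round().astype(int); cv2.polylines(im,[q],True,col,1)
pl(jig2w(j,C),(0,0,255)); pl(jig2w(j,pc@Rz(.325).T+[5,-110,12]),(255,0,0))
pl(jig2w(j,np.c_[84+14*np.cos(a),40+14*np.sin(a),30+0*a]),(0,255,0))
for q in (.1,.2):
  b=np.radians(75)+q; pl(jig2w(j,np.c_[60.5+80*np.cos(b)+7*np.cos(a),102.5+80*np.sin(b)+7*np.sin(a),70+0*a]),(0,255,255))
cv2.imwrite("pics/ov_t.png",im)
from rig import ctrl
from scipy.spatial.transform import Rotation as R
print(R.from_quat(np.roll(ctrl.sense()["ee_rot"],-1)).as_matrix().round(3))
E
```

```text
t [ 5.40203e+02 -4.84480e+01 -1.37000e-01] [-0.3 -0.2  0.6 -0.1  0.3  0.2 -0.8  0.4  0.2 -0.2]
s [ 5.33057e+02 -4.52240e+01 -1.37000e-01] [-0.5 -0.9 -0.1 -0.1  0.6  0.9]
ts [ 5.37723e+02 -4.79030e+01 -1.36000e-01] [-0.5  0.6  0.4  0.7  0.2  1.  -1.   1.2 -0.   0.6 -1.  -2.1 -0.5 -2.
  0.1 -0.5]
[[ 0.223  0.     0.975]
 [-0.975  0.     0.223]
 [-0.    -1.     0.   ]]
```

View pics/ov_s.png

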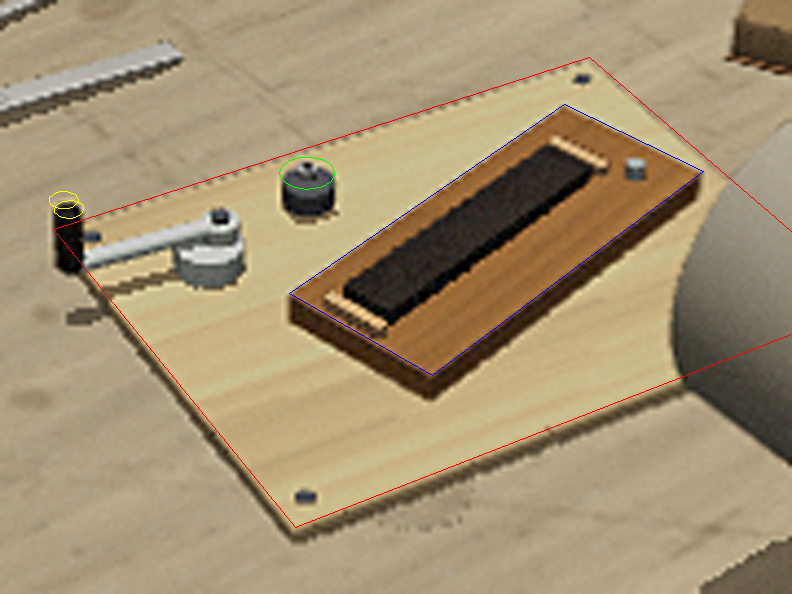

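View pics/ov_t.png

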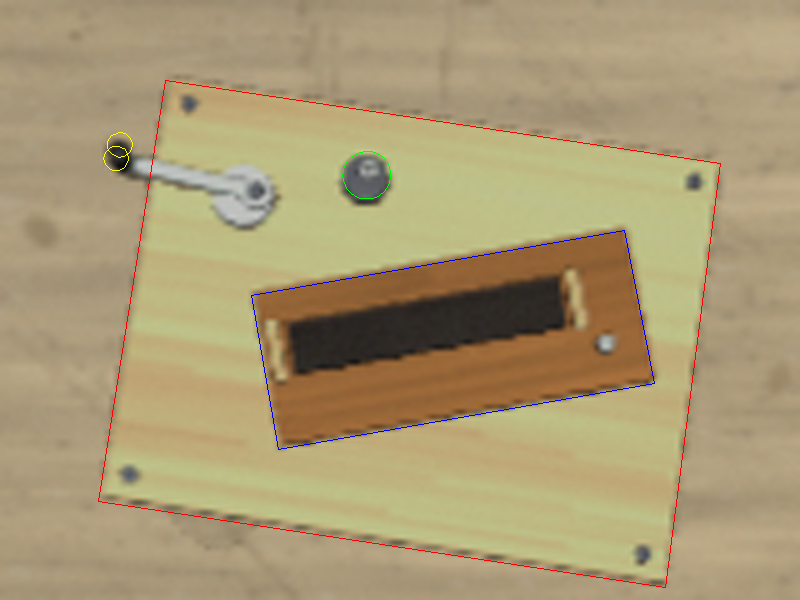

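Both overlays agree to within a few mm. The jig is at about (538.5, -48), heading -0.137. The plate is at about +0.325 rad and the lever at q≈0.15. I'll shut the fingers and move across to beside the plate's near edge, staying high.

Call:
{"method": "jog_arm", "body": {
  "targets": [
    {"offset": [-0.035,0,0.035],"yaw": 0},
    {"offset": [-0.07,0,0.07],"yaw": 0},
    {"offset": [-0.105,0,0.105],"yaw": 0},
    {"offset": [-0.14,0,0.14],"yaw": 0},
    {"offset": [-0.175,0,0.175],"yaw": 0},
    {"offset": [-0.21,0,0.21],"yaw": 0},
    {"offset": [-0.24,0,0.24],"yaw": 0},
    {"offset": [-0.27,0,0.27],"yaw": 0},
    {"offset": [-0.3,0,0.3],"yaw": 0},
    {"offset": [-0.33,0,0.33],"yaw": 0},
    {"offset": [-0.36,0,0.36],"yaw": 0},
    {"offset": [-0.38,0,0.38],"yaw": 0}
  ],
  "fingers": 0,
  "grip_force": 30
}}

```text
time_s: 1.9
eef_pos: [383.5, -86.3, 218.2]
ee_rot: [0.553, -0.553, 0.44, -0.441]
force: [0.7, -1.6, 0.2]
grip_width: -0.001
```

Call:
{"method": "jog_arm", "body": {
  "targets": [
    {"offset": [-0.02,0.02,0.02],"yaw": 0},
    {"offset": [-0.04,0.04,0.04],"yaw": 0},
    {"offset": [-0.06,0.06,0.06],"yaw": 0},
    {"offset": [-0.072,0.085,0.072],"yaw": 0},
    {"offset": [-0.072,0.11,0.072],"yaw": 0},
    {"offset": [-0.072,0.13,0.072],"yaw": 0},
    {"offset": [-0.072,0.145,0.072],"yaw": 0},
    {"offset": [-0.072,0.15,0.072],"yaw": 0},
    {"offset": [-0.072,0.15,0.072],"yaw": 0}
  ]
}}

```text
time_s: 2.65
eef_pos: [437.4, -0.1, 67.5]
ee_rot: [-0.553, 0.553, -0.441, 0.441]
force: [-0.2, 0.6, -0.4]
grip_width: -0.002
```

```bash
cat > look.py <<'E'
import sys
from rig import ctrl
from h import *
n=sys.argv[1]
for c,(x0,y0,x1,y1) in (("scene",(250,170,430,305+0)),("top",(260,205,420,325))):
    d=ctrl.capture(c); cv2.imwrite(f"pics/{c}{n}.png",cv2.resize(d["img"][y0:y1,x0:x1,::-1],None,fx=4.4,fy=4.4,interpolation=cv2.INTER_CUBIC)); np.savez(f"{c}{n}.npz",**d)
s=ctrl.sense(); print({k:np.round(s[k],3).tolist() for k in ("time_s","joints","eef_pos","force","wrist_torque")})
E
python3 look.py 1
```

```text
{'time_s': 2.75, 'joints': [-0.269, 0.319, 1.932, -0.0, 0.888, 1.077], 'eef_pos': [438.334, -0.369, 68.943], 'force': [0.832, 0.019, 0.123], 'wrist_torque': [0.023, -0.034, -0.02]}
```

View pics/scene1.png

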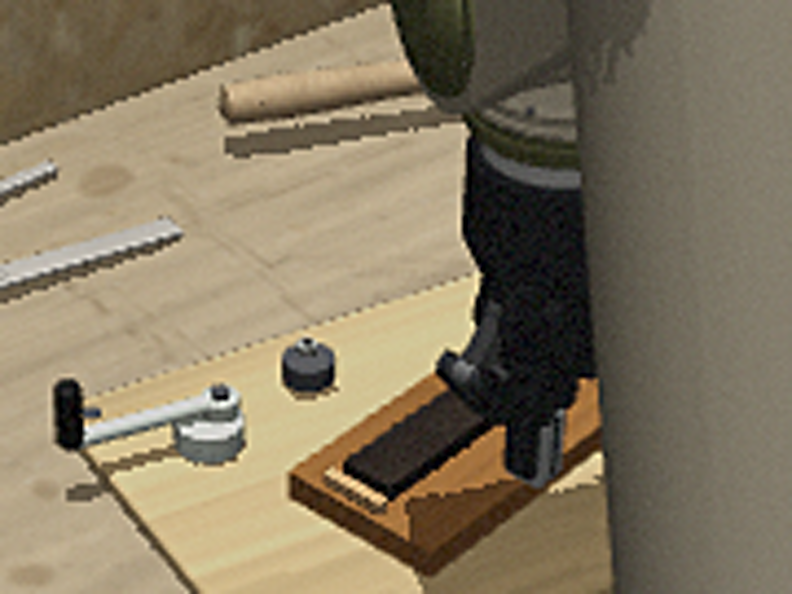

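View pics/top1.png

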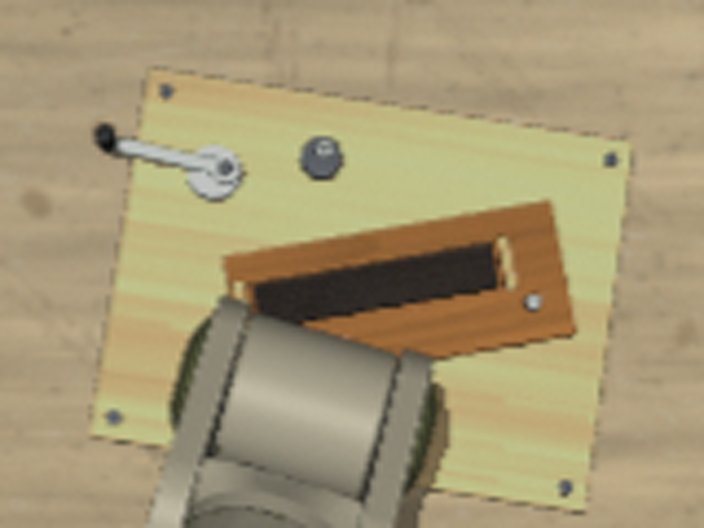

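The scene view shows the shut fingers beside the plate's near edge with the tip at about (535,485). The plate and lever haven't moved. I'll lower alongside the edge.

Call:
{"method": "jog_arm", "body": {
  "targets": [
    {"offset": [0,0.008,0.0],"yaw": 0},
    {"offset": [0,0.016,0.0],"yaw": 0},
    {"offset": [0,0.024,0],"yaw": 0},
    {"offset": [0,0.03,0],"yaw": 0},
    {"offset": [0,0.034,0],"yaw": 0},
    {"offset": [0,0.034,0],"yaw": 0}
  ]
}}

```text
time_s: 3.25
eef_pos: [437.9, -0.3, 34.0]
ee_rot: [-0.553, 0.553, -0.441, 0.441]
force: [-0.7, 0.6, -0.6]
grip_width: 0.004
```

```bash
python3 look.py 2; python3 - <<'E'
from h import *
import numpy as np
s=dict(np.load("scene2.npz"))
P=[[438,0,18],[438+10.7*.975-14*.223,14*.975+10.7*.223,18],[438+10.7*.975+14*.223,-14*.975+10.7*.223,18]]
print((proj(s,P)-[250,170])*4.4)
E
```

```text
{'time_s': 3.35, 'joints': [-0.269, 0.383, 1.958, -0.0, 0.799, 1.077], 'eef_pos': [438.42, -0.377, 34.878], 'force': [1.122, 0.759, 0.854], 'wrist_torque': [-0.012, 0.056, 0.026]}
[[518.3407264  574.31405914]
 [482.1167549  579.60175062]
 [517.46150463 549.95179499]]
```

View pics/scene2.png

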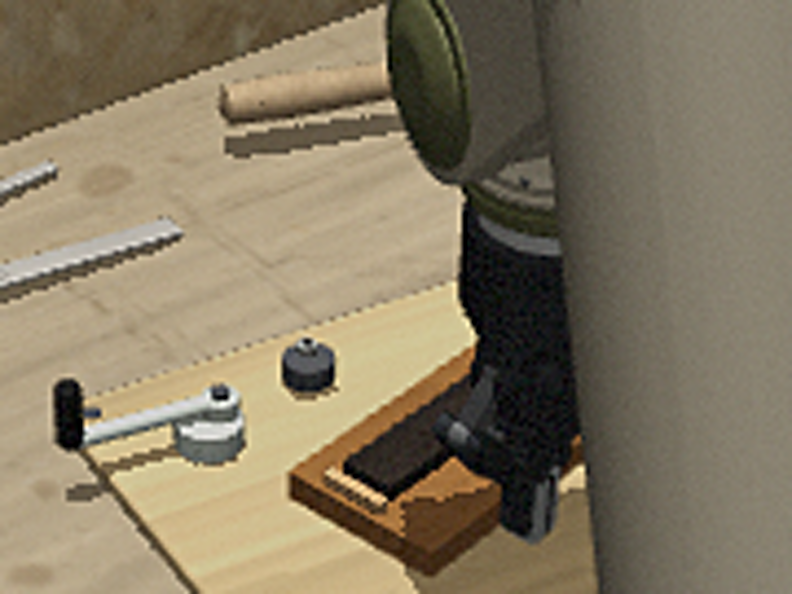

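```bash
python3 - <<'E'
from h import *
s=dict(np.load("scene2.npz"))
for nm,z0 in (("1",68.9),("2",34.9)):
  for dz in (0,-4,-9,-17): print(nm,dz,((proj(s,[[438,0,z0+dz],[438-10.7*.975,-10.7*.223,z0+dz]])-[250,170])*4.4).round(0).tolist())
im=cv2.imread("pics/scene2.png")
im=np.load("scene2.npz")["img"][:,:,::-1]
cv2.imwrite("pics/s2z.png",cv2.resize(im[235:305,330:400],None,fx=8,fy=8,interpolation=cv2.INTER_CUBIC))
E
```

```text
1 0 [[525.0, 490.0], [544.0, 499.0]]
1 -4 [[524.0, 496.0], [543.0, 506.0]]
1 -9 [[524.0, 505.0], [543.0, 515.0]]
1 -17 [[523.0, 518.0], [542.0, 528.0]]
2 0 [[520.0, 547.0], [539.0, 556.0]]
2 -4 [[520.0, 553.0], [539.0, 563.0]]
2 -9 [[519.0, 561.0], [538.0, 571.0]]
2 -17 [[518.0, 574.0], [537.0, 584.0]]
```

View pics/s2z.png

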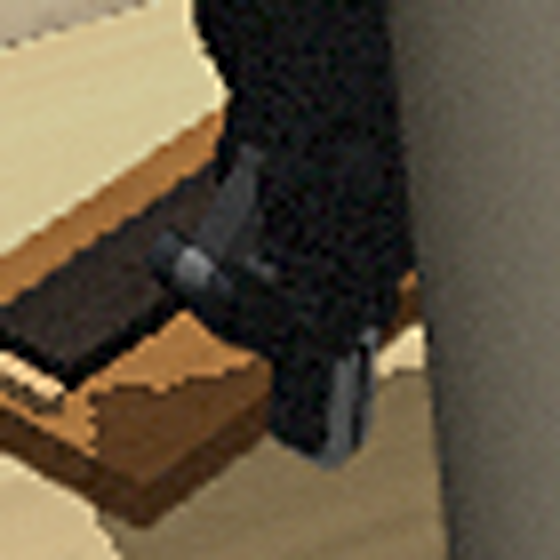

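The fingertip sits at about (370,293) in the full frame. That is higher than a tip 17 mm ahead of the TCP would appear, so I'll find the tip height by touching the board gently.

Call:
{"method": "jog_arm", "body": {
  "targets": [
    {"offset": [0,0.001,0.0],"yaw": 0},
    {"offset": [0,0.002,0.0],"yaw": 0},
    {"offset": [0,0.003,0.0],"yaw": 0},
    {"offset": [0,0.003,0.0],"yaw": 0}
  ]
}}

```text
time_s: 3.68
eef_pos: [438.4, -0.4, 31.8]
ee_rot: [0.553, -0.553, 0.44, -0.442]
force: [-0.7, -0.0, -0.4]
grip_width: 0.003
```

Call:
{"method": "jog_arm", "body": {
  "targets": [
    {"offset": [0,0.001,0.0],"yaw": 0},
    {"offset": [0,0.0015,0.0],"yaw": 0},
    {"offset": [0,0.0015,0.0],"yaw": 0}
  ]
}}

```text
time_s: 3.93
eef_pos: [438.3, -0.4, 30.2]
ee_rot: [0.553, -0.553, 0.44, -0.441]
force: [0.2, 0.2, 0.2]
grip_width: -0.0
```

```bash
cat > st.py <<'E'
from rig import ctrl
import numpy as np
s=ctrl.sense(); print({k:np.round(s[k],2).tolist() for k in ("time_s","eef_pos","force","wrist_torque")})
from scipy.spatial.transform import Rotation as R
from h import *
j=np.array([538.5,-48,-.137])
m=R.from_quat(np.roll(s["ee_rot"],-1)).as_matrix(); p=np.array(s["eef_pos"])-[j[0],j[1],0]
print("hz",round(float(np.arctan2(m[1,2],m[0,2])),3),"jigpos",(Rz(-j[2])@p).round(1),"jigforce",(Rz(-j[2])@np.array(s["force"])).round(2))
E
python3 st.py
```

```text
{'time_s': 3.93, 'eef_pos': [438.34, -0.37, 30.23], 'force': [0.22, 0.24, 0.2], 'wrist_torque': [0.03, 0.01, -0.0]}
hz 0.225 jigpos [-105.7   33.5   30.2] jigforce [0.19 0.27 0.2 ]
```

Call:
{"method": "jog_arm", "body": {
  "targets": [
    {"offset": [0,0.001,0.0],"yaw": 0},
    {"offset": [0,0.0015,0.0],"yaw": 0},
    {"offset": [0,0.0015,0.0],"yaw": 0}
  ]
}}

```text
time_s: 4.18
eef_pos: [438.3, -0.4, 28.6]
ee_rot: [0.553, -0.553, 0.44, -0.441]
force: [-0.7, 0.4, 0.5]
grip_width: 0.002
```

Call:
{"method": "jog_arm", "body": {
  "targets": [
    {"offset": [0,0.001,0.0],"yaw": 0},
    {"offset": [0,0.001,0.0],"yaw": 0}
  ]
}}

```text
time_s: 4.35
eef_pos: [438.2, -0.4, 27.5]
ee_rot: [0.553, -0.553, 0.44, -0.441]
force: [0.6, 0.1, -0.4]
grip_width: -0.001
```

Call:
{"method": "jog_arm", "body": {
  "targets": [
    {"offset": [0,0.001,0.0],"yaw": 0},
    {"offset": [0,0.001,0.0],"yaw": 0}
  ]
}}

```text
time_s: 4.52
eef_pos: [438.1, -0.3, 26.3]
ee_rot: [0.553, -0.553, 0.44, -0.441]
force: [-0.4, -0.3, 0.9]
grip_width: 0.001
```

Call:
{"method": "jog_arm", "body": {
  "targets": [
    {"offset": [0,0.001,0.0],"yaw": 0},
    {"offset": [0,0.0015,0.0],"yaw": 0},
    {"offset": [0,0.0015,0.0],"yaw": 0}
  ]
}}

```text
time_s: 4.77
eef_pos: [438.0, -0.3, 24.7]
ee_rot: [0.553, -0.553, 0.44, -0.441]
force: [-0.4, 0.3, 0.1]
grip_width: 0.002
```

Call:
{"method": "jog_arm", "body": {
  "targets": [
    {"offset": [0,0.001,0.0],"yaw": 0},
    {"offset": [0,0.0015,0.0],"yaw": 0},
    {"offset": [0,0.0015,0.0],"yaw": 0}
  ]
}}

```text
time_s: 5.02
eef_pos: [438.0, -0.3, 23.0]
ee_rot: [0.553, -0.553, 0.441, -0.441]
force: [0.4, 0.8, 0.2]
grip_width: 0.002
```

```bash
python3 st.py; python3 look.py 3;  python3 - <<'E'
import numpy as np,cv2
im=np.load("scene3.npz")["img"][:,:,::-1]
cv2.imwrite("pics/s3z.png",cv2.resize(im[235:305,330:400],None,fx=8,fy=8,interpolation=cv2.INTER_CUBIC))
E
```

```text
{'time_s': 5.02, 'eef_pos': [437.97, -0.28, 23.04], 'force': [0.39, 0.82, 0.2], 'wrist_torque': [-0.08, -0.01, 0.02]}
hz 0.224 jigpos [-106.1   33.5   23. ] jigforce [0.28 0.86 0.2 ]
{'time_s': 5.117, 'joints': [-0.269, 0.406, 1.966, -0.0, 0.769, 1.077], 'eef_pos': [438.046, -0.306, 23.162], 'force': [0.687, 0.044, 0.18], 'wrist_torque': [0.033, -0.04, 0.001]}
```

View pics/s3z.png

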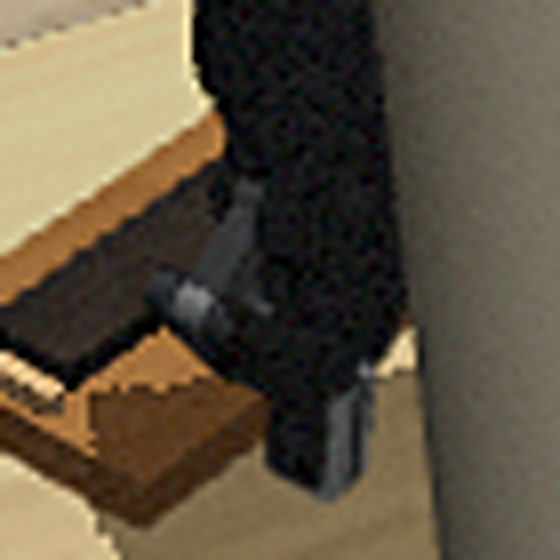

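Call:
{"method": "jog_arm", "body": {
  "targets": [
    {"offset": [0,0.001,0.0],"yaw": 0},
    {"offset": [0,0.002,0.0],"yaw": 0},
    {"offset": [0,0.002,0.0],"yaw": 0}
  ]
}}

```text
time_s: 5.37
eef_pos: [437.9, -0.3, 21.0]
ee_rot: [-0.553, 0.553, -0.441, 0.441]
force: [-0.1, 0.6, 0.4]
grip_width: 0.003
```

Call:
{"method": "jog_arm", "body": {
  "targets": [
    {"offset": [0,0.001,0.0],"yaw": 0},
    {"offset": [0,0.001,0.0],"yaw": 0}
  ]
}}

```text
time_s: 5.53
eef_pos: [437.8, -0.3, 19.8]
ee_rot: [-0.553, 0.553, -0.441, 0.441]
force: [0.2, 0.9, -0.3]
grip_width: -0.002
```

Call:
{"method": "jog_arm", "body": {
  "targets": [
    {"offset": [0,0.001,0.0],"yaw": 0},
    {"offset": [0,0.001,0.0],"yaw": 0}
  ]
}}

```text
time_s: 5.7
eef_pos: [437.7, -0.2, 18.6]
ee_rot: [-0.553, 0.553, -0.441, 0.441]
force: [-0.4, 1.2, -0.2]
grip_width: 0.001
```

No board contact down to TCP z=18.6, so the tips sit less than 7 mm ahead of the TCP. They already reach about 10 mm below the plate's top, which is enough to push. In the top view the stop's bore screw is on the far side of the disc, so I expect the touch early, with the plate at about +0.03 rad. Closing on the edge now.

Call:
{"method": "jog_arm", "body": {
  "targets": [
    {"offset": [0,0,0.005],"yaw": 0},
    {"offset": [0,0,0.01],"yaw": 0},
    {"offset": [0,0,0.015],"yaw": 0},
    {"offset": [0,0,0.02],"yaw": 0},
    {"offset": [0,0,0.024],"yaw": 0},
    {"offset": [0,0,0.026],"yaw": 0},
    {"offset": [0,0,0.026],"yaw": 0}
  ]
}}

```text
time_s: 6.28
eef_pos: [463.5, 5.6, 18.6]
ee_rot: [-0.553, 0.553, -0.441, 0.441]
force: [0.3, 1.0, -0.0]
grip_width: -0.001
```

```bash
python3 st.py; python3 look.py 4;  python3 - <<'E'
import numpy as np,cv2
im=np.load("scene4.npz")["img"][:,:,::-1]
cv2.imwrite("pics/s4z.png",cv2.resize(im[215:305,310:400],None,fx=6.6,fy=6.6,interpolation=cv2.INTER_CUBIC))
E
```

```text
{'time_s': 6.28, 'eef_pos': [463.52, 5.64, 18.6], 'force': [0.32, 0.98, -0.04], 'wrist_torque': [-0.02, -0.04, -0.01]}
hz 0.225 jigpos [-81.6  42.9  18.6] jigforce [ 0.18  1.02 -0.04]
{'time_s': 6.383, 'joints': [-0.242, 0.457, 1.896, -0.0, 0.789, 1.105], 'eef_pos': [462.982, 5.602, 18.575], 'force': [-0.792, 0.095, 0.361], 'wrist_torque': [0.042, 0.048, 0.051]}
```

View pics/s4z.png

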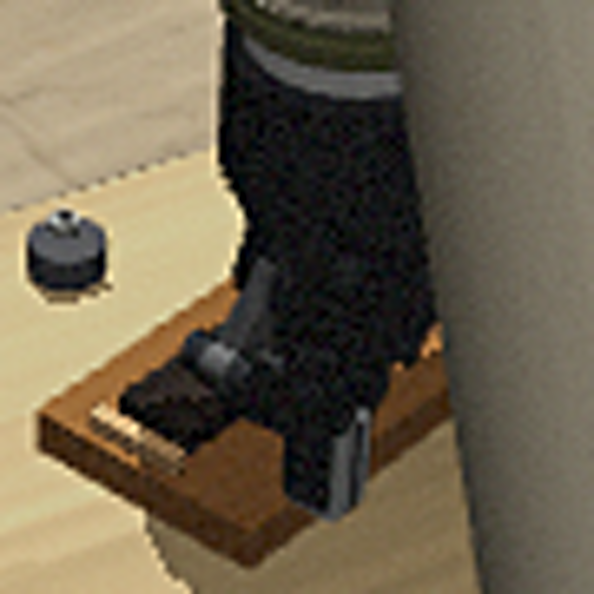

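View pics/top4.png

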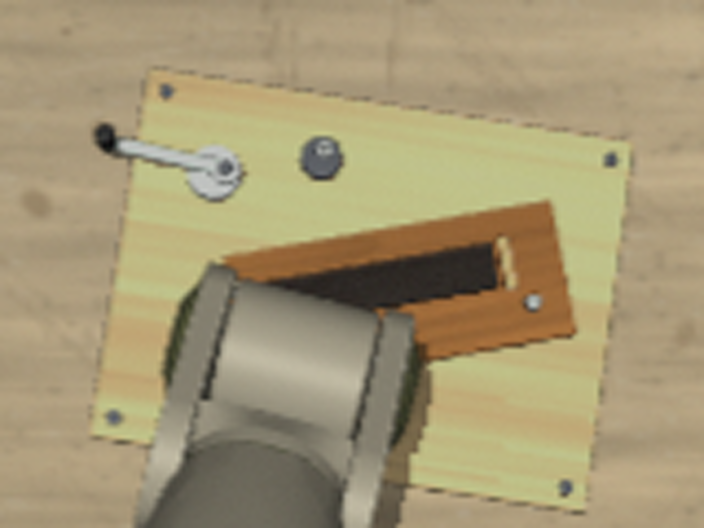

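The plate hasn't moved and the finger is beside its near edge. Now the first swing, about 0.2 rad along the arc round the pin.

Call:
{"method": "jog_arm", "body": {
  "targets": [
    {"offset": [0,0,0.003],"yaw": 0.015},
    {"offset": [-0.0005,0,0.006],"yaw": 0.03},
    {"offset": [-0.0007,0,0.009],"yaw": 0.05},
    {"offset": [-0.001,0,0.012],"yaw": 0.065},
    {"offset": [-0.0013,0,0.015],"yaw": 0.08},
    {"offset": [-0.0015,0,0.018],"yaw": 0.1},
    {"offset": [-0.0015,0,0.021],"yaw": 0.115},
    {"offset": [-0.0015,0,0.024],"yaw": 0.13},
    {"offset": [-0.0015,0,0.027],"yaw": 0.15},
    {"offset": [-0.0015,0,0.03],"yaw": 0.165},
    {"offset": [-0.0013,0,0.033],"yaw": 0.18},
    {"offset": [-0.0013,0,0.035],"yaw": 0.2}
  ]
}}

```text
time_s: 7.38
eef_pos: [497.2, 14.7, 18.5]
ee_rot: [-0.506, 0.506, -0.494, 0.494]
force: [0.2, -0.4, 0.8]
grip_width: -0.001
```

```bash
python3 st.py; python3 look.py 5
```

```text
{'time_s': 7.38, 'eef_pos': [497.18, 14.7, 18.53], 'force': [0.18, -0.41, 0.75], 'wrist_torque': [0.08, 0.09, -0.04]}
hz 0.023 jigpos [-49.5  56.5  18.5] jigforce [ 0.23 -0.38  0.75]
{'time_s': 7.483, 'joints': [-0.206, 0.514, 1.795, -0.0, 0.833, 1.341], 'eef_pos': [497.075, 14.72, 18.526], 'force': [-0.235, 0.57, 0.243], 'wrist_torque': [-0.051, -0.044, 0.068]}
```

View pics/scene5.png

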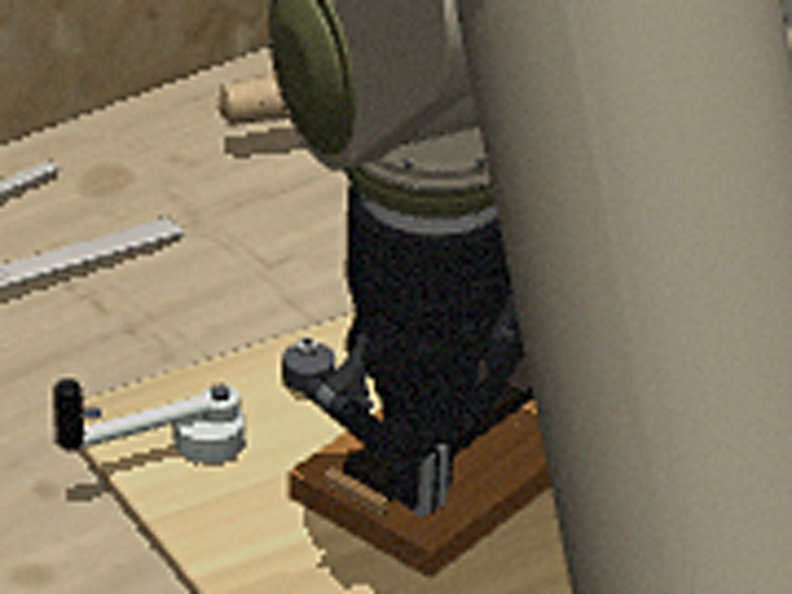

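View pics/top5.png

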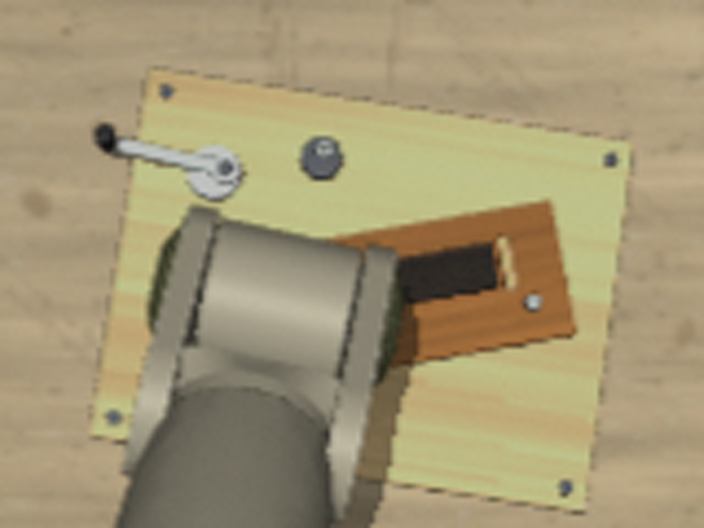

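The plate has not moved. The tip, at about (425,512) in the crop, is above the plate's top, so the tips really end behind the TCP. I'll back off and find the board by touch beside the plate.

Call:
{"method": "jog_arm", "body": {
  "targets": [
    {"offset": [0.002,-0.001,-0.008],"yaw": -0.03},
    {"offset": [0.004,-0.001,-0.016],"yaw": -0.07},
    {"offset": [0.006,-0.001,-0.024],"yaw": -0.1},
    {"offset": [0.008,-0.001,-0.034],"yaw": -0.15},
    {"offset": [0.01,-0.001,-0.044],"yaw": -0.18},
    {"offset": [0.01,-0.001,-0.052],"yaw": -0.18},
    {"offset": [0.01,-0.001,-0.052],"yaw": -0.18}
  ]
}}

```text
time_s: 8.07
eef_pos: [444.0, 3.6, 19.5]
ee_rot: [-0.548, 0.548, -0.447, 0.447]
force: [0.2, -0.2, -0.5]
grip_width: -0.0
```

```bash
python3 st.py; python3 look.py 6; python3 - <<'E'
import numpy as np,cv2
im=np.load("scene6.npz")["img"][:,:,::-1]
cv2.imwrite("pics/s6z.png",cv2.resize(im[215:305,310:400],None,fx=6.6,fy=6.6,interpolation=cv2.INTER_CUBIC))
E
```

```text
{'time_s': 8.07, 'eef_pos': [444.02, 3.6, 19.46], 'force': [0.18, -0.18, -0.53], 'wrist_torque': [0.02, -0.01, 0.02]}
hz 0.202 jigpos [-100.6   38.2   19.5] jigforce [ 0.2  -0.16 -0.53]
{'time_s': 8.167, 'joints': [-0.256, 0.426, 1.946, -0.0, 0.77, 1.112], 'eef_pos': [445.62, 3.448, 19.716], 'force': [-0.567, -0.418, -0.276], 'wrist_torque': [0.036, 0.017, -0.014]}
```

View pics/s6z.png

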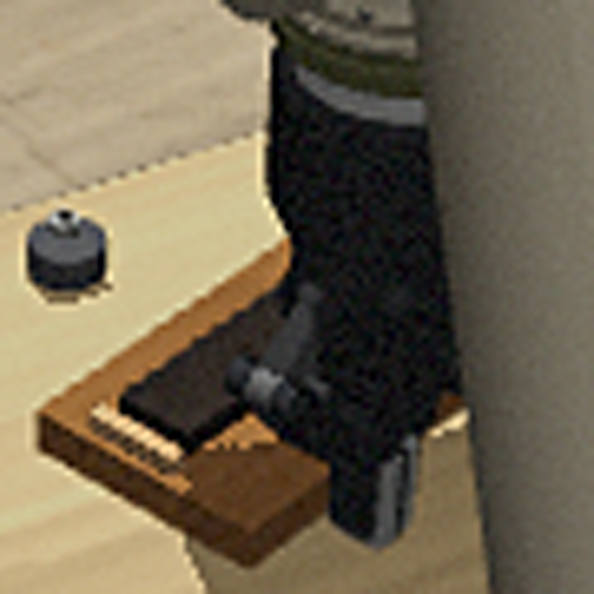

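Call:
{"method": "jog_arm", "body": {
  "targets": [
    {"offset": [0,0.002,0],"yaw": 0},
    {"offset": [0,0.004,0],"yaw": 0},
    {"offset": [0,0.004,0],"yaw": 0}
  ]
}}

```text
time_s: 8.42
eef_pos: [445.7, 3.5, 15.3]
ee_rot: [-0.548, 0.548, -0.447, 0.447]
force: [-0.1, -0.2, 0.3]
grip_width: 0.002
```

Call:
{"method": "jog_arm", "body": {
  "targets": [
    {"offset": [0,0.001,0],"yaw": 0},
    {"offset": [0,0.002,0],"yaw": 0},
    {"offset": [0,0.002,0],"yaw": 0}
  ]
}}

```text
time_s: 8.67
eef_pos: [445.6, 3.6, 13.0]
ee_rot: [-0.548, 0.548, -0.447, 0.447]
force: [0.1, -0.3, -0.7]
grip_width: 0.002
```

Call:
{"method": "jog_arm", "body": {
  "targets": [
    {"offset": [0,0.001,0],"yaw": 0},
    {"offset": [0,0.0015,0],"yaw": 0},
    {"offset": [0,0.0015,0],"yaw": 0}
  ]
}}

```text
time_s: 8.92
eef_pos: [445.6, 3.6, 11.4]
ee_rot: [-0.548, 0.548, -0.447, 0.447]
force: [0.4, 0.0, -0.3]
grip_width: 0.002
```

Call:
{"method": "jog_arm", "body": {
  "targets": [
    {"offset": [0,0.001,0],"yaw": 0},
    {"offset": [0,0.0015,0],"yaw": 0},
    {"offset": [0,0.0015,0],"yaw": 0}
  ]
}}

```text
time_s: 9.17
eef_pos: [445.5, 3.6, 9.8]
ee_rot: [-0.548, 0.548, -0.447, 0.447]
force: [0.3, -0.2, -0.6]
grip_width: -0.001
```

Call:
{"method": "jog_arm", "body": {
  "targets": [
    {"offset": [0,0.001,0],"yaw": 0},
    {"offset": [0,0.0015,0],"yaw": 0},
    {"offset": [0,0.0015,0],"yaw": 0}
  ]
}}

```text
time_s: 9.42
eef_pos: [445.5, 3.6, 8.2]
ee_rot: [-0.548, 0.548, -0.447, 0.447]
force: [-0.4, 0.5, 0.1]
grip_width: 0.005
```

Call:
{"method": "jog_arm", "body": {
  "targets": [
    {"offset": [0,0.001,0],"yaw": 0},
    {"offset": [0,0.0015,0],"yaw": 0},
    {"offset": [0,0.0015,0],"yaw": 0}
  ]
}}

```text
time_s: 9.67
eef_pos: [445.4, 3.6, 6.6]
ee_rot: [-0.548, 0.548, -0.447, 0.447]
force: [0.9, -0.5, 0.0]
grip_width: 0.001
```

```bash
python3 look.py 7; python3 - <<'E'
import numpy as np,cv2
im=np.load("scene7.npz")["img"][:,:,::-1]
cv2.imwrite("pics/s7z.png",cv2.resize(im[215:305,310:400],None,fx=6.6,fy=6.6,interpolation=cv2.INTER_CUBIC))
E
```

```text
{'time_s': 9.767, 'joints': [-0.256, 0.453, 1.952, -0.0, 0.738, 1.113], 'eef_pos': [445.427, 3.62, 6.683], 'force': [-0.113, -0.535, 0.833], 'wrist_torque': [0.01, -0.011, -0.02]}
```

View pics/s7z.png

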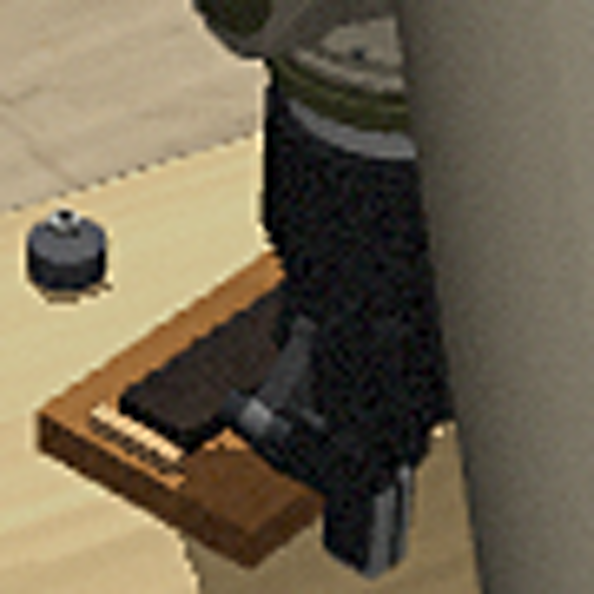

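```bash
python3 - <<'E'
from h import *
s=dict(np.load("scene7.npz"))
for xy in ((445.4,3.6),(440,6.6)):
  for z in (0,6.7,12,16,20,25,30): print(xy,z,((proj(s,[[*xy,z],[xy[0]-7*.975,xy[1]-7*.223,z]])-[310,215])*6.6).round(0).tolist())
E
```

```text
(445.4, 3.6) 0 [[354.0, 600.0], [372.0, 610.0]]
(445.4, 3.6) 6.7 [[355.0, 584.0], [373.0, 593.0]]
(445.4, 3.6) 12 [[356.0, 571.0], [374.0, 581.0]]
(445.4, 3.6) 16 [[357.0, 561.0], [375.0, 571.0]]
(445.4, 3.6) 20 [[358.0, 552.0], [376.0, 561.0]]
(445.4, 3.6) 25 [[359.0, 540.0], [377.0, 549.0]]
(445.4, 3.6) 30 [[359.0, 527.0], [378.0, 537.0]]
(440, 6.6) 0 [[358.0, 613.0], [376.0, 622.0]]
(440, 6.6) 6.7 [[359.0, 597.0], [377.0, 606.0]]
(440, 6.6) 12 [[360.0, 584.0], [378.0, 594.0]]
(440, 6.6) 16 [[361.0, 574.0], [379.0, 584.0]]
(440, 6.6) 20 [[362.0, 565.0], [380.0, 574.0]]
(440, 6.6) 25 [[363.0, 552.0], [381.0, 562.0]]
(440, 6.6) 30 [[363.0, 540.0], [382.0, 550.0]]
```

Call:
{"method": "jog_arm", "body": {
  "targets": [
    {"offset": [0,0.001,0],"yaw": 0},
    {"offset": [0,0.0015,0],"yaw": 0},
    {"offset": [0,0.0015,0],"yaw": 0}
  ]
}}

```text
time_s: 10.02
eef_pos: [445.4, 3.6, 5.1]
ee_rot: [-0.548, 0.548, -0.447, 0.447]
force: [0.2, 0.8, -0.3]
grip_width: -0.002
```

Call:
{"method": "jog_arm", "body": {
  "targets": [
    {"offset": [0,0.001,0],"yaw": 0},
    {"offset": [0,0.001,0],"yaw": 0}
  ]
}}

```text
time_s: 10.18
eef_pos: [445.3, 3.7, 3.9]
ee_rot: [-0.548, 0.548, -0.447, 0.446]
force: [0.6, -0.0, -0.6]
grip_width: 0.004
```

Call:
{"method": "jog_arm", "body": {
  "targets": [
    {"offset": [0,0.001,0],"yaw": 0},
    {"offset": [0,0.001,0],"yaw": 0}
  ]
}}

```text
time_s: 10.35
eef_pos: [445.2, 3.7, 2.7]
ee_rot: [-0.548, 0.548, -0.447, 0.446]
force: [0.3, 0.5, -0.3]
grip_width: -0.0
```

Call:
{"method": "jog_arm", "body": {
  "targets": [
    {"offset": [0,0,0.005],"yaw": 0},
    {"offset": [0,0,0.01],"yaw": 0},
    {"offset": [0,0,0.014],"yaw": 0},
    {"offset": [0,0,0.018],"yaw": 0},
    {"offset": [0,0,0.021],"yaw": 0},
    {"offset": [0,0,0.024],"yaw": 0},
    {"offset": [0,0,0.027],"yaw": 0},
    {"offset": [0,0,0.03],"yaw": 0},
    {"offset": [0,0,0.033],"yaw": 0}
  ]
}}

```text
time_s: 11.1
eef_pos: [477.7, 10.4, 2.6]
ee_rot: [-0.548, 0.548, -0.448, 0.446]
force: [-0.9, -0.1, -0.4]
grip_width: -0.0
```

```bash
python3 st.py; python3 look.py 8
```

```text
{'time_s': 11.1, 'eef_pos': [477.66, 10.43, 2.62], 'force': [-0.87, -0.06, -0.43], 'wrist_torque': [0.11, 0.24, -0.0]}
hz 0.203 jigpos [-68.3  49.6   2.6] jigforce [-0.85 -0.18 -0.43]
{'time_s': 11.2, 'joints': [-0.224, 0.512, 1.859, -0.0, 0.772, 1.144], 'eef_pos': [478.077, 10.297, 2.743], 'force': [0.072, 0.095, -0.442], 'wrist_torque': [-0.01, 0.037, -0.002]}
```

View pics/scene8.png

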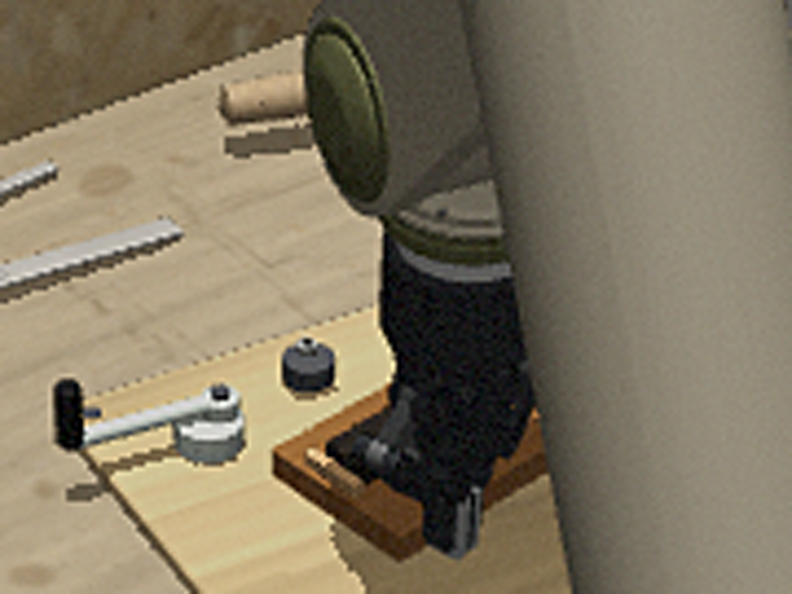

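View pics/top8.png

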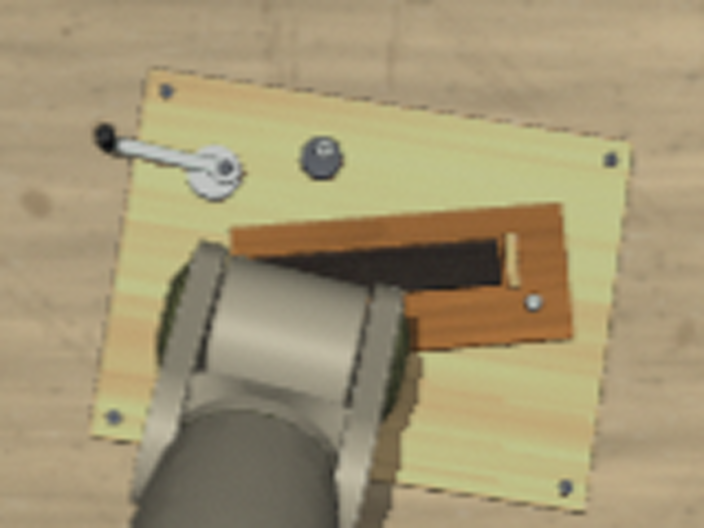

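The top view shows the plate swinging: the far edge slope is now about 0.076 rad, so the plate is at about +0.23. I'll continue to about +0.10.

Call:
{"method": "jog_arm", "body": {
  "targets": [
    {"offset": [0,0,0.003],"yaw": 0.03},
    {"offset": [0,0,0.006],"yaw": 0.06},
    {"offset": [0,0,0.009],"yaw": 0.09},
    {"offset": [0,0,0.012],"yaw": 0.12},
    {"offset": [0,0,0.015],"yaw": 0.15},
    {"offset": [0,0,0.018],"yaw": 0.18},
    {"offset": [0,0,0.021],"yaw": 0.21},
    {"offset": [0,0,0.0235],"yaw": 0.235},
    {"offset": [0,0,0.0245],"yaw": 0.245}
  ]
}}

```text
time_s: 11.95
eef_pos: [502.2, 15.3, 2.7]
ee_rot: [0.489, -0.489, 0.511, -0.51]
force: [-0.9, 0.4, -0.5]
grip_width: 0.0
```

```bash
python3 st.py; python3 look.py 9
```

```text
{'time_s': 11.95, 'eef_pos': [502.21, 15.27, 2.68], 'force': [-0.9, 0.4, -0.45], 'wrist_torque': [0.04, 0.21, -0.06]}
hz -0.043 jigpos [-44.6  57.7   2.7] jigforce [-0.95  0.27 -0.45]
{'time_s': 12.05, 'joints': [-0.203, 0.551, 1.786, -0.0, 0.805, 1.41], 'eef_pos': [502.276, 15.16, 2.758], 'force': [1.193, 0.089, -0.284], 'wrist_torque': [0.009, 0.003, -0.023]}
```

View pics/top9.png

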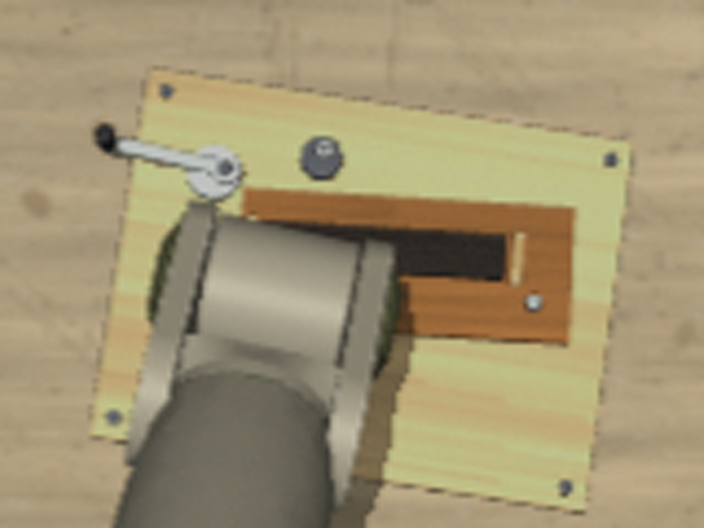

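The plate is at about +0.10 rad. The gap to the stop is about 14 crop px, or about 9 mm. I'll move 6 mm nearer, then step finely.

Call:
{"method": "jog_arm", "body": {
  "targets": [
    {"offset": [0,0,0.0015],"yaw": 0.015},
    {"offset": [0,0,0.003],"yaw": 0.03},
    {"offset": [0,0,0.0045],"yaw": 0.045},
    {"offset": [0,0,0.0055],"yaw": 0.06},
    {"offset": [0,0,0.006],"yaw": 0.06}
  ]
}}

```text
time_s: 12.47
eef_pos: [508.4, 14.9, 2.7]
ee_rot: [0.473, -0.474, 0.525, -0.525]
force: [-1.8, 0.9, 1.3]
grip_width: 0.003
```

Call:
{"method": "jog_arm", "body": {
  "targets": [
    {"offset": [0,0,0.0003],"yaw": 0},
    {"offset": [0,0,0.0005],"yaw": 0}
  ]
}}

```text
time_s: 12.63
eef_pos: [508.9, 14.9, 2.7]
ee_rot: [0.473, -0.474, 0.525, -0.525]
force: [-1.1, -0.0, 0.1]
grip_width: -0.0
```

```bash
python3 st.py
```

```text
{'time_s': 12.63, 'eef_pos': [508.91, 14.88, 2.74], 'force': [-1.05, -0.03, 0.11], 'wrist_torque': [0.2, 0.21, 0.03]}
hz -0.103 jigpos [-37.9  58.2   2.7] jigforce [-1.04 -0.17  0.11]
```

Call:
{"method": "jog_arm", "body": {
  "targets": [
    {"offset": [0,0,0.0003],"yaw": 0},
    {"offset": [0,0,0.0005],"yaw": 0}
  ]
}}

```text
time_s: 12.8
eef_pos: [509.4, 14.8, 2.7]
ee_rot: [0.473, -0.474, 0.525, -0.525]
force: [-1.6, 2.1, 0.3]
grip_width: -0.004
```

Call:
{"method": "jog_arm", "body": {
  "targets": [
    {"offset": [0,0,0.0003],"yaw": 0},
    {"offset": [0,0,0.0005],"yaw": 0}
  ]
}}

```text
time_s: 12.97
eef_pos: [509.9, 14.8, 2.7]
ee_rot: [0.473, -0.474, 0.525, -0.525]
force: [-1.1, 0.0, 0.2]
grip_width: 0.002
```

Call:
{"method": "jog_arm", "body": {
  "targets": [
    {"offset": [0,0,0.0003],"yaw": 0},
    {"offset": [0,0,0.0005],"yaw": 0}
  ]
}}

```text
time_s: 13.13
eef_pos: [510.4, 14.7, 2.7]
ee_rot: [0.473, -0.474, 0.525, -0.525]
force: [-1.2, 1.4, 0.1]
grip_width: 0.001
```

Call:
{"method": "jog_arm", "body": {
  "targets": [
    {"offset": [0,0,0.0003],"yaw": 0},
    {"offset": [0,0,0.0005],"yaw": 0}
  ]
}}

```text
time_s: 13.3
eef_pos: [511.0, 14.7, 2.7]
ee_rot: [0.473, -0.474, 0.525, -0.525]
force: [-1.6, 0.5, 0.9]
grip_width: 0.005
```

Call:
{"method": "jog_arm", "body": {
  "targets": [
    {"offset": [0,0,0.0003],"yaw": 0},
    {"offset": [0,0,0.0004],"yaw": 0}
  ]
}}

```text
time_s: 13.47
eef_pos: [511.4, 14.6, 2.7]
ee_rot: [0.473, -0.474, 0.525, -0.525]
force: [-0.8, 0.7, 0.5]
grip_width: 0.002
```

Call:
{"method": "jog_arm", "body": {
  "targets": [
    {"offset": [0,0,0.0003],"yaw": 0},
    {"offset": [0,0,0.0004],"yaw": 0}
  ]
}}

```text
time_s: 13.63
eef_pos: [511.9, 14.6, 2.7]
ee_rot: [0.473, -0.474, 0.525, -0.525]
force: [-1.2, 1.2, -0.2]
grip_width: -0.003
```

```bash
python3 look.py 10; python3 - <<'E'
import numpy as np,cv2
im=np.load("top10.npz")["img"][:,:,::-1]
cv2.imwrite("pics/t10z.png",cv2.resize(im[220:290,300:400],None,fx=8,fy=8,interpolation=cv2.INTER_CUBIC))
E
```

```text
{'time_s': 13.733, 'joints': [-0.201, 0.566, 1.758, -0.0, 0.818, 1.473], 'eef_pos': [511.875, 14.555, 2.716], 'force': [-0.748, -0.039, 0.026], 'wrist_torque': [0.084, 0.173, -0.011]}
```

View pics/t10z.png

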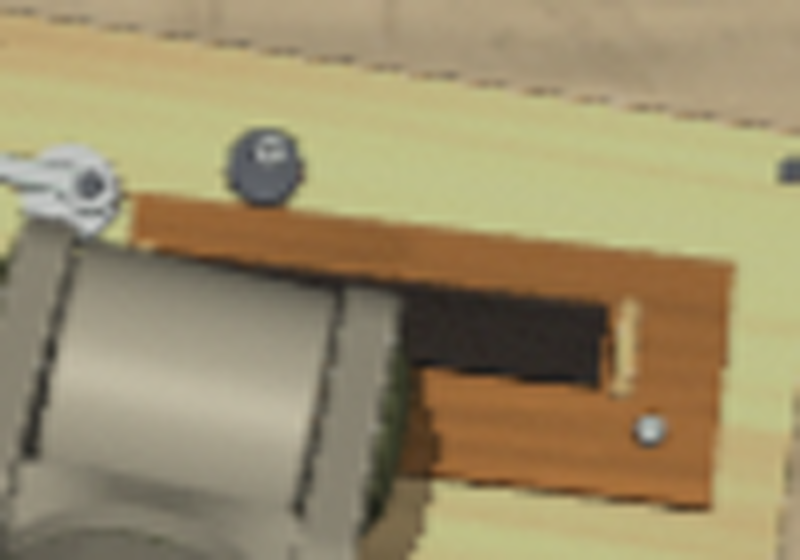

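The gap at the stop, about (265,205) in this view, is now under 1 px. I'll take finer steps.

Call:
{"method": "jog_arm", "body": {
  "targets": [
    {"offset": [0,0,0.0003],"yaw": 0},
    {"offset": [0,0,0.0003],"yaw": 0}
  ]
}}

```text
time_s: 13.9
eef_pos: [512.2, 14.5, 2.7]
ee_rot: [0.473, -0.474, 0.525, -0.525]
force: [-0.4, 0.1, -0.4]
grip_width: -0.001
```

Call:
{"method": "jog_arm", "body": {
  "targets": [
    {"offset": [0,0,0.0003],"yaw": 0},
    {"offset": [0,0,0.0003],"yaw": 0}
  ]
}}

```text
time_s: 14.07
eef_pos: [512.6, 14.4, 2.7]
ee_rot: [0.473, -0.474, 0.525, -0.525]
force: [-0.3, -0.2, 0.1]
grip_width: -0.0
```

Call:
{"method": "jog_arm", "body": {
  "targets": [
    {"offset": [0,0,0.0003],"yaw": 0},
    {"offset": [0,0,0.0003],"yaw": 0}
  ]
}}

```text
time_s: 14.23
eef_pos: [512.9, 14.4, 2.7]
ee_rot: [0.473, -0.474, 0.525, -0.525]
force: [-1.0, 1.3, -0.6]
grip_width: -0.004
```

Call:
{"method": "jog_arm", "body": {
  "targets": [
    {"offset": [0,0,0.0003],"yaw": 0},
    {"offset": [0,0,0.0003],"yaw": 0}
  ]
}}

```text
time_s: 14.4
eef_pos: [513.0, 14.4, 2.7]
ee_rot: [0.473, -0.474, 0.525, -0.525]
force: [-2.3, 1.4, 0.7]
grip_width: 0.003
```

Call:
{"method": "jog_arm", "body": {
  "targets": [
    {"offset": [0,0,0.0003],"yaw": 0},
    {"offset": [0,0,0.0003],"yaw": 0}
  ]
}}

```text
time_s: 14.57
eef_pos: [513.0, 14.4, 2.7]
ee_rot: [0.473, -0.474, 0.525, -0.525]
force: [-3.7, 0.8, 1.7]
grip_width: -0.002
```

Touched at x≈513.0: the motion stops there and the force rises. I'll press up gradually.

Call:
{"method": "jog_arm", "body": {
  "targets": [
    {"offset": [0,0,0.0005],"yaw": 0},
    {"offset": [0,0,0.0005],"yaw": 0}
  ]
}}

```text
time_s: 14.73
eef_pos: [513.0, 14.4, 2.6]
ee_rot: [0.473, -0.474, 0.526, -0.524]
force: [-4.9, 0.7, 3.3]
grip_width: 0.001
```

Call:
{"method": "jog_arm", "body": {
  "targets": [
    {"offset": [0,0,0.0005],"yaw": 0},
    {"offset": [0,0,0.0005],"yaw": 0}
  ]
}}

```text
time_s: 14.9
eef_pos: [513.0, 14.5, 2.5]
ee_rot: [0.473, -0.475, 0.526, -0.524]
force: [-5.1, 1.0, 3.4]
grip_width: 0.001
```

Call:
{"method": "jog_arm", "body": {
  "targets": [
    {"offset": [0,-0.0002,0.0008],"yaw": 0},
    {"offset": [0,-0.0002,0.0008],"yaw": 0}
  ]
}}

```text
time_s: 15.07
eef_pos: [513.0, 14.5, 2.5]
ee_rot: [0.472, -0.475, 0.527, -0.523]
force: [-6.4, 1.3, 3.2]
grip_width: -0.004
```

Call:
{"method": "jog_arm", "body": {
  "targets": [
    {"offset": [0,-0.0002,0.001],"yaw": 0},
    {"offset": [0,-0.0002,0.001],"yaw": 0}
  ]
}}

```text
time_s: 15.23
eef_pos: [513.0, 14.5, 2.6]
ee_rot: [0.471, -0.476, 0.527, -0.522]
force: [-7.9, 0.1, 4.4]
grip_width: 0.004
```

```bash
python3 st.py
```

```text
{'time_s': 15.23, 'eef_pos': [512.98, 14.48, 2.55], 'force': [-7.85, 0.12, 4.36], 'wrist_torque': [0.05, 1.21, -0.05]}
hz -0.102 jigpos [-33.8  58.4   2.6] jigforce [-7.79 -0.95  4.36]
```

Call:
{"method": "jog_arm", "body": {
  "targets": [
    {"offset": [0,-0.0002,0.0011],"yaw": 0},
    {"offset": [0,-0.0002,0.0012],"yaw": 0}
  ]
}}

```text
time_s: 15.4
eef_pos: [512.9, 14.5, 2.5]
ee_rot: [0.471, -0.477, 0.528, -0.522]
force: [-9.7, 0.2, 5.5]
grip_width: -0.0
```

```bash
python3 st.py
```

```text
{'time_s': 15.4, 'eef_pos': [512.92, 14.52, 2.54], 'force': [-9.68, 0.18, 5.5], 'wrist_torque': [0.02, 1.49, 0.01]}
hz -0.102 jigpos [-33.9  58.4   2.5] jigforce [-9.62 -1.15  5.5 ]
```

About 9.7 N at the finger. Holding it there.

Call:
{"method": "jog_arm", "body": {
  "targets": [
    {"offset": [0,-0.0002,0.0012],"yaw": 0},
    {"offset": [0,-0.0002,0.0012],"yaw": 0},
    {"offset": [0,-0.0002,0.0012],"yaw": 0},
    {"offset": [0,-0.0002,0.0012],"yaw": 0}
  ]
}}

```text
time_s: 15.73
eef_pos: [512.9, 14.6, 2.5]
ee_rot: [0.47, -0.478, 0.529, -0.521]
force: [-9.5, 1.2, 5.7]
grip_width: -0.002
```

```bash
python3 st.py; python3 look.py 11
```

```text
{'time_s': 15.73, 'eef_pos': [512.87, 14.55, 2.54], 'force': [-9.48, 1.15, 5.66], 'wrist_torque': [0.03, 1.42, -0.04]}
hz -0.102 jigpos [-33.9  58.5   2.5] jigforce [-9.55 -0.15  5.66]
{'time_s': 15.833, 'joints': [-0.199, 0.575, 1.742, -0.002, 0.841, 1.475], 'eef_pos': [512.874, 14.541, 2.553], 'force': [-8.189, -0.19, 5.167], 'wrist_torque': [0.008, 1.378, -0.021]}
```

Call:
{"method": "jog_arm", "body": {
  "targets": [
    {"offset": [0,-0.0002,0.0011],"yaw": 0},
    {"offset": [0,-0.0002,0.0011],"yaw": 0},
    {"offset": [0,-0.0002,0.0011],"yaw": 0},
    {"offset": [0,-0.0002,0.0011],"yaw": 0},
    {"offset": [0,-0.0002,0.0011],"yaw": 0},
    {"offset": [0,-0.0002,0.0011],"yaw": 0}
  ]
}}

```text
time_s: 16.33
eef_pos: [512.8, 14.6, 2.6]
ee_rot: [0.469, -0.479, 0.53, -0.52]
force: [-9.1, 0.6, 5.2]
grip_width: -0.004
```

View pics/top11.png

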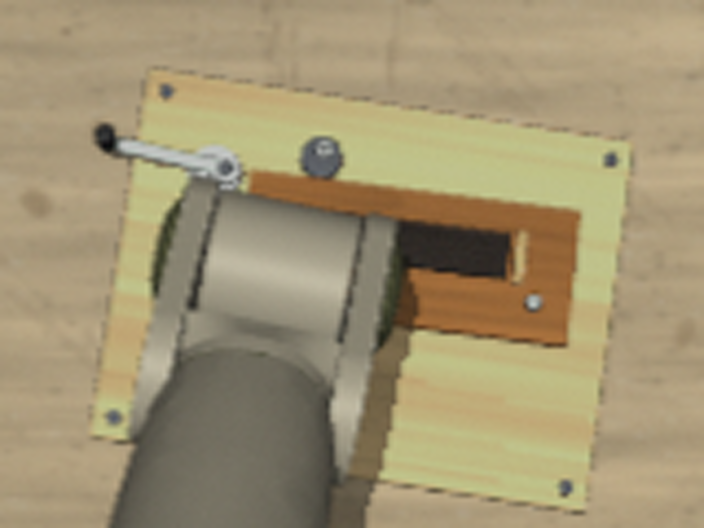

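View pics/scene11.png

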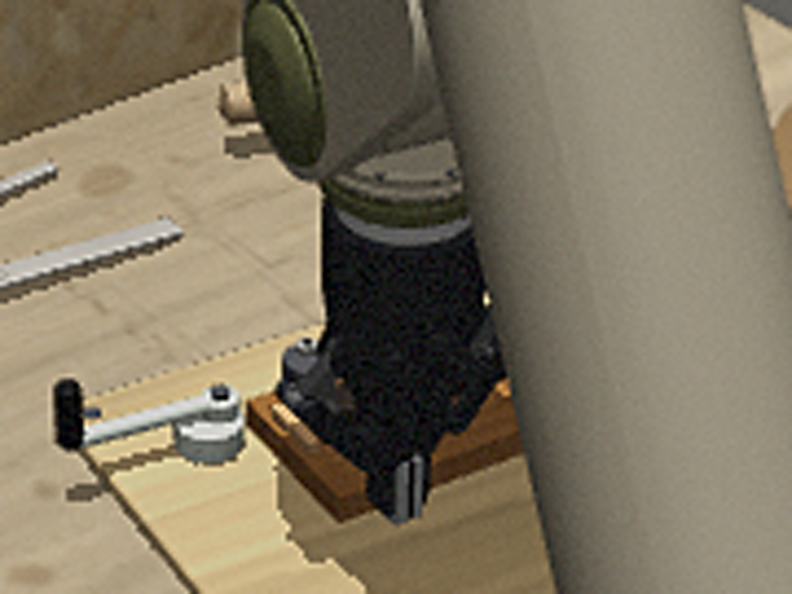

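The top view shows the plate's far edge against the stop at about (321,178), held about 1 s at 9–10 N. I'll hold a little longer, then back straight off.

Call:
{"method": "jog_arm", "body": {
  "targets": [
    {"offset": [0,-0.0002,0.0011],"yaw": 0},
    {"offset": [0,-0.0002,0.0011],"yaw": 0},
    {"offset": [0,-0.0002,0.0011],"yaw": 0},
    {"offset": [0,-0.0002,0.0011],"yaw": 0},
    {"offset": [0,-0.0002,0.0011],"yaw": 0},
    {"offset": [0,-0.0002,0.0011],"yaw": 0}
  ]
}}

```text
time_s: 16.83
eef_pos: [512.8, 14.5, 2.6]
ee_rot: [0.469, -0.479, 0.53, -0.519]
force: [-9.0, 0.1, 4.9]
grip_width: -0.001
```

Call:
{"method": "jog_arm", "body": {
  "targets": [
    {"offset": [0,-0.0005,-0.0005],"yaw": 0},
    {"offset": [0,-0.0005,-0.001],"yaw": 0},
    {"offset": [0,-0.001,-0.003],"yaw": 0},
    {"offset": [0,-0.001,-0.008],"yaw": 0},
    {"offset": [0,-0.001,-0.015],"yaw": 0},
    {"offset": [0,-0.001,-0.022],"yaw": 0},
    {"offset": [0,-0.001,-0.025],"yaw": 0},
    {"offset": [0,-0.015,-0.025],"yaw": 0},
    {"offset": [0,-0.04,-0.025],"yaw": 0},
    {"offset": [0,-0.075,-0.025],"yaw": 0},
    {"offset": [0,-0.11,-0.025],"yaw": 0},
    {"offset": [0,-0.13,-0.025],"yaw": 0}
  ]
}}

```text
time_s: 17.83
eef_pos: [491.5, 16.7, 136.6]
ee_rot: [0.47, -0.478, 0.529, -0.52]
force: [-0.6, 0.6, 0.4]
grip_width: -0.001
```

```bash
python3 st.py; python3 look.py 12; python3 -c "
from rig import ctrl; from scipy.spatial.transform import Rotation as R; import numpy as np
print(R.from_quat(np.roll(ctrl.sense()['ee_rot'],-1)).as_matrix().round(3))"
```

```text
{'time_s': 17.83, 'eef_pos': [491.47, 16.68, 136.64], 'force': [-0.65, 0.6, 0.44], 'wrist_torque': [0.05, 0.04, 0.06]}
hz -0.102 jigpos [-55.4  57.7 136.6] jigforce [-0.73  0.51  0.44]
{'time_s': 17.933, 'joints': [-0.203, 0.333, 1.696, -0.003, 1.128, 1.47], 'eef_pos': [492.252, 16.548, 136.473], 'force': [0.018, 0.497, -0.533], 'wrist_torque': [-0.035, -0.063, 0.018]}
[[-0.101 -0.015  0.995]
 [-0.995  0.001 -0.101]
 [ 0.001 -1.    -0.015]]
```

View pics/top12.png

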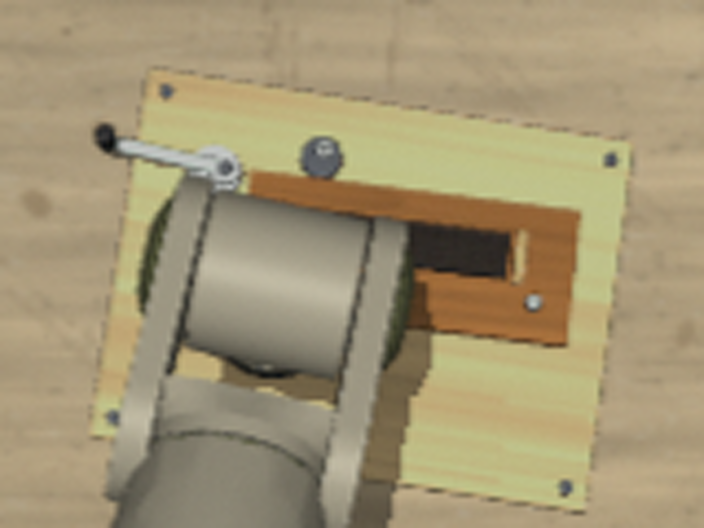

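View pics/scene12.png

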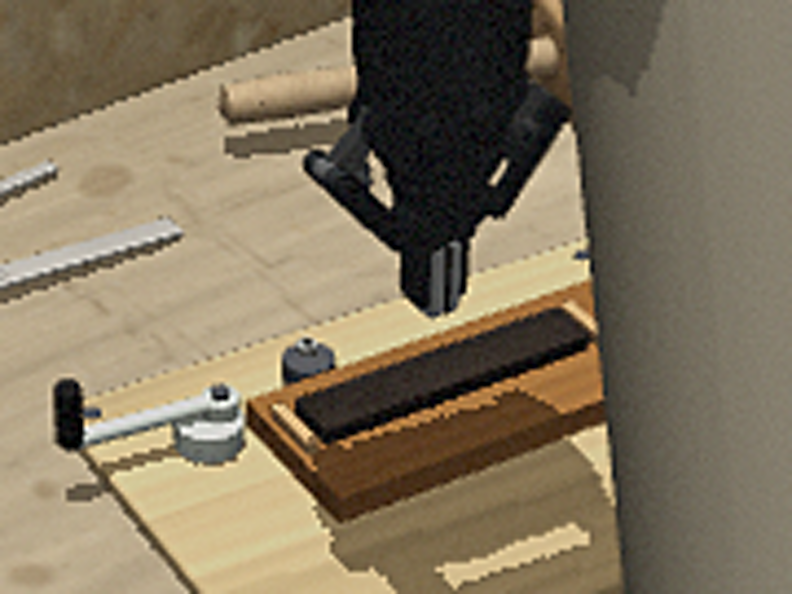

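The plate stays against the stop, and the cam and lever are untouched. Next I'll go over and behind the knob, on its +x side.

Call:
{"method": "jog_arm", "body": {
  "targets": [
    {"offset": [-0.02,0,0.028],"yaw": 0.02},
    {"offset": [-0.04,0,0.056],"yaw": 0.06},
    {"offset": [-0.06,0,0.085],"yaw": 0.09},
    {"offset": [-0.08,0,0.113],"yaw": 0.12},
    {"offset": [-0.1,0,0.142],"yaw": 0.15},
    {"offset": [-0.114,0,0.163],"yaw": 0.16},
    {"offset": [-0.114,0,0.163],"yaw": 0.16},
    {"offset": [-0.114,0,0.163],"yaw": 0.16}
  ]
}}

```text
time_s: 18.6
eef_pos: [665.6, 113.9, 131.6]
ee_rot: [0.426, -0.436, 0.565, -0.557]
force: [-0.7, -0.5, -1.0]
grip_width: -0.006
```

```bash
python3 st.py; python3 look.py 13
```

```text
{'time_s': 18.6, 'eef_pos': [665.57, 113.9, 131.63], 'force': [-0.69, -0.5, -0.96], 'wrist_torque': [-0.04, -0.01, -0.0]}
hz -0.26 jigpos [103.8 177.7 131.6] jigforce [-0.61 -0.59 -0.96]
{'time_s': 18.7, 'joints': [-0.005, 0.724, 1.076, 0.0, 1.359, 1.827], 'eef_pos': [665.084, 113.068, 133.041], 'force': [-0.172, 0.066, 0.317], 'wrist_torque': [-0.015, 0.016, 0.011]}
```

View pics/scene13.png

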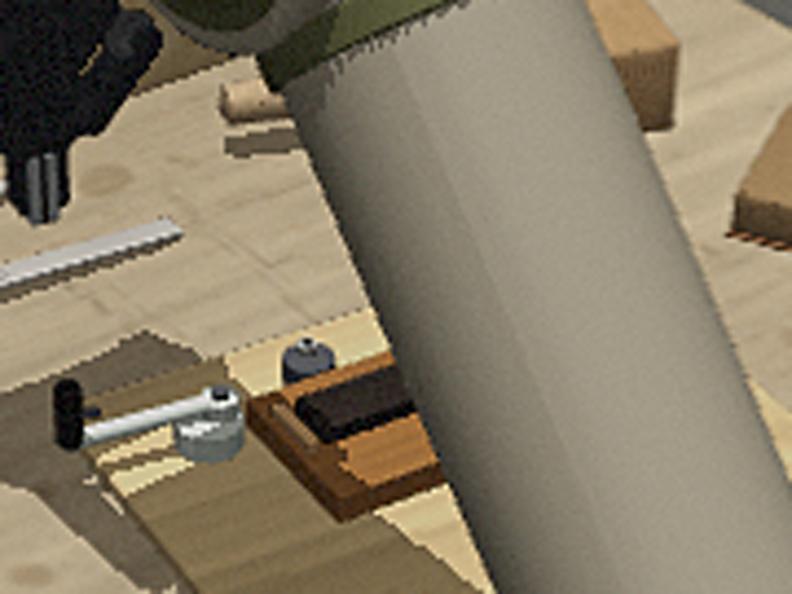

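Call:
{"method": "jog_arm", "body": {
  "targets": [
    {"offset": [0,0.02,0],"yaw": 0},
    {"offset": [0,0.045,0],"yaw": 0},
    {"offset": [0,0.065,0],"yaw": 0},
    {"offset": [0,0.08,0],"yaw": 0},
    {"offset": [0,0.09,0.0],"yaw": 0},
    {"offset": [0,0.095,0.0],"yaw": 0},
    {"offset": [0,0.095,0.0],"yaw": 0}
  ]
}}

```text
time_s: 19.28
eef_pos: [662.9, 112.7, 37.6]
ee_rot: [0.425, -0.435, 0.565, -0.557]
force: [-0.6, -0.4, 0.1]
grip_width: 0.001
```

```bash
python3 st.py; python3 look.py 14; python3 - <<'E'
import numpy as np,cv2
im=np.load("scene14.npz")["img"][:,:,::-1]
cv2.imwrite("pics/s14z.png",cv2.resize(im[215:305,230:330],None,fx=6.6,fy=6.6,interpolation=cv2.INTER_CUBIC))
E
```

```text
{'time_s': 19.28, 'eef_pos': [662.89, 112.73, 37.6], 'force': [-0.62, -0.41, 0.06], 'wrist_torque': [0.01, 0.02, 0.0]}
hz -0.262 jigpos [101.3 176.2  37.6] jigforce [-0.56 -0.49  0.06]
{'time_s': 19.383, 'joints': [-0.005, 0.813, 1.17, 0.0, 1.174, 1.827], 'eef_pos': [663.819, 112.945, 39.151], 'force': [0.316, -0.653, 0.211], 'wrist_torque': [0.015, 0.004, 0.008]}
```

View pics/s14z.png

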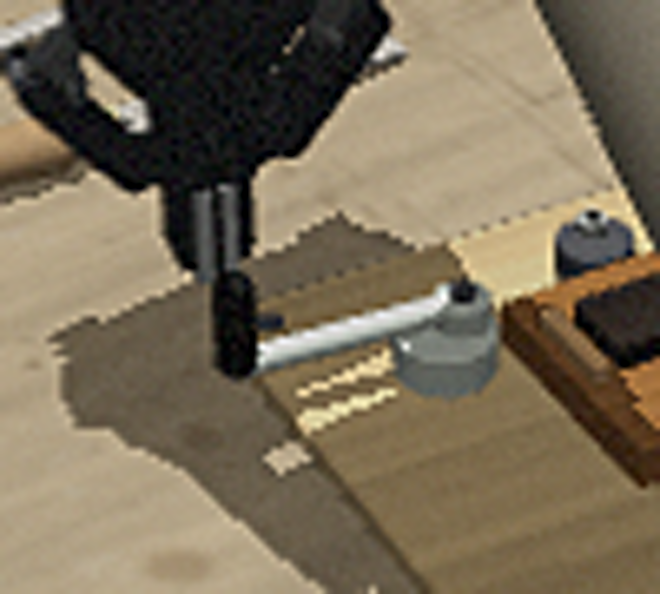

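The finger is behind the knob: its tip is at about (205,280) and the knob top at about (235,275), with the bar below. I'll compute the arc rows.

```bash
cat > arc.py <<'E'
import sys
from rig import ctrl
from h import *
from scipy.spatial.transform import Rotation as R
j=np.array([538.5,-48,-.137])
def rows(qs,back=16.,z=38.,r=80.):
    s=ctrl.sense(); m=R.from_quat(np.roll(s["ee_rot"],-1)).as_matrix(); p=np.array(s["eef_pos"])
    hz=np.arctan2(m[1,2],m[0,2])-j[2]
    for q in qs:
        f=np.radians(75)+q; t=np.array([-np.sin(f),np.cos(f)])
        c=np.array([60.5,102.5])+r*np.array([np.cos(f),np.sin(f)])-back*t
        w=jig2w(j,[c[0],c[1],z])[0]; o=m.T@(w-p)
        yaw=-((f-np.pi/2)-hz)
        print(round(q,3),(o/1000).round(4).tolist(),round(float(yaw),3))
def curq():
    s=ctrl.sense(); p=Rz(-j[2])@(np.array(s["eef_pos"])-[j[0],j[1],0]); d=p[:2]-[60.5,102.5]
    print("t",s["time_s"],"jig",p.round(1),"r",np.hypot(*d).round(1),"F",np.round(s["force"],2),"q(knob est)",round(float(np.arctan2(d[1],d[0])-np.radians(75)+np.arcsin(min(1,16/np.hypot(*d)))),3))
    f=Rz(-j[2])@np.array(s["force"]); u=d/np.hypot(*d)
    print("Ftan(ccw)",round(float(-u[1]*f[0]+u[0]*f[1]),2),"Frad",round(float(u@f[:2]),2),"Fz",round(f[2],2))
if __name__=="__main__":
    curq(); a=[float(x) for x in sys.argv[1:]]
    if a: rows(np.linspace(a[0],a[1],int(a[2])))
E
python3 arc.py 0.0 0.3 4
```

```text
t 19.3833 jig [102.2 176.6  39.2] r 85.0 F [ 0.32 -0.65  0.21] q(knob est) -0.061
Ftan(ccw) -0.65 Frad -0.33 Fz 0.21
0.0 [0.0016, 0.0012, -0.0053] 0.137
0.1 [-0.0007, 0.0013, -0.0132] 0.037
0.2 [-0.0022, 0.0015, -0.0212] -0.063
0.3 [-0.0029, 0.0016, -0.0293] -0.163
```

Call:
{"method": "jog_arm", "body": {
  "targets": [
    {"offset": [0,0.001,-0.004],"yaw": 0.02},
    {"offset": [-0.0003,0.001,-0.009],"yaw": 0.02},
    {"offset": [-0.0008,0.001,-0.0135],"yaw": 0.03},
    {"offset": [-0.0015,0.001,-0.017],"yaw": -0.01},
    {"offset": [-0.002,0.001,-0.02],"yaw": -0.05},
    {"offset": [-0.0023,0.001,-0.023],"yaw": -0.09},
    {"offset": [-0.0026,0.001,-0.026],"yaw": -0.13},
    {"offset": [-0.0029,0.001,-0.0293],"yaw": -0.16}
  ]
}}

```text
time_s: 20.05
eef_pos: [636.3, 123.3, 39.0]
ee_rot: [0.471, -0.478, 0.528, -0.521]
force: [2.1, -0.4, -0.7]
grip_width: -0.004
```

```bash
python3 arc.py .4 1.0 7; python3 look.py 15; python3 - <<'E'
import numpy as np,cv2
im=np.load("scene15.npz")["img"][:,:,::-1]
cv2.imwrite("pics/s15z.png",cv2.resize(im[215:305,230:330],None,fx=6.6,fy=6.6,interpolation=cv2.INTER_CUBIC))
E
```

```text
t 20.05 jig [ 73.4 183.   39. ] r 81.6 F [ 2.13 -0.38 -0.74] q(knob est) 0.3
Ftan(ccw) -2.15 Frad 0.26 Fz -0.74
0.4 [-0.0012, 0.0011, -0.0081] -0.101
0.5 [-0.0016, 0.0012, -0.0162] -0.201
0.6 [-0.0011, 0.0013, -0.0244] -0.301
0.7 [0.0001, 0.0014, -0.0324] -0.401
0.8 [0.0022, 0.0016, -0.0403] -0.501
0.9 [0.005, 0.0017, -0.048] -0.601
1.0 [0.0086, 0.0018, -0.0553] -0.701
{'time_s': 20.15, 'joints': [0.011, 0.76, 1.271, 0.001, 1.125, 1.683], 'eef_pos': [635.913, 123.582, 39.042], 'force': [-0.309, -0.386, -0.911], 'wrist_torque': [-0.013, -0.005, -0.0]}
```

View pics/s15z.png

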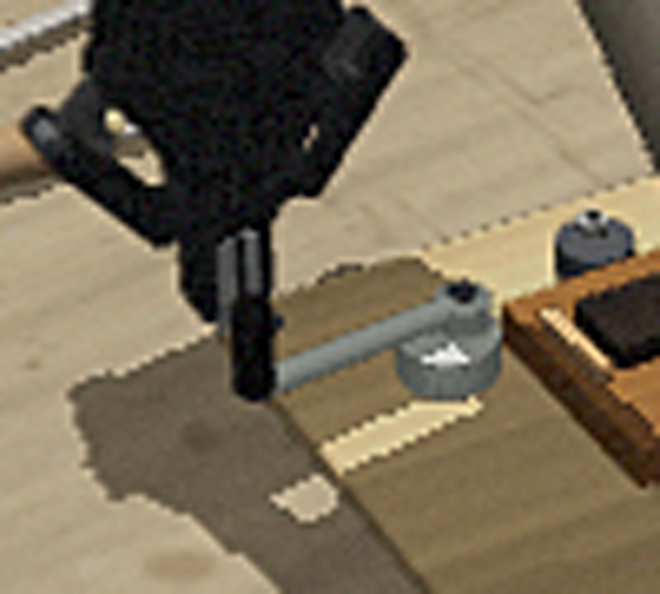

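The knob is moving with the finger: the push reads 2.15 N, matching the 2 N hinge drag. I'll carry on to q≈0.9.

Call:
{"method": "jog_arm", "body": {
  "targets": [
    {"offset": [-0.0006,0.001,-0.004],"yaw": -0.05},
    {"offset": [-0.0012,0.001,-0.008],"yaw": -0.1},
    {"offset": [-0.0014,0.001,-0.012],"yaw": -0.15},
    {"offset": [-0.0016,0.0012,-0.0162],"yaw": -0.2},
    {"offset": [-0.0014,0.0012,-0.0203],"yaw": -0.25},
    {"offset": [-0.0011,0.0013,-0.0244],"yaw": -0.3},
    {"offset": [-0.0005,0.0013,-0.0284],"yaw": -0.35},
    {"offset": [0.0001,0.0014,-0.0324],"yaw": -0.4},
    {"offset": [0.0011,0.0015,-0.0364],"yaw": -0.45},
    {"offset": [0.0022,0.0016,-0.0403],"yaw": -0.5},
    {"offset": [0.0036,0.0016,-0.0442],"yaw": -0.55},
    {"offset": [0.005,0.0017,-0.048],"yaw": -0.6}
  ]
}}

```text
time_s: 21.15
eef_pos: [588.1, 123.5, 38.7]
ee_rot: [-0.606, 0.61, -0.365, 0.357]
force: [3.3, 0.2, 0.9]
grip_width: 0.0
```

```bash
python3 arc.py 0.9 1.3 9; python3 look.py 16; python3 - <<'E'
import numpy as np,cv2
im=np.load("scene16.npz")["img"][:,:,::-1]
cv2.imwrite("pics/s16z.png",cv2.resize(im[215:305,230:330],None,fx=6.6,fy=6.6,interpolation=cv2.INTER_CUBIC))
E
```

```text
t 21.15 jig [ 25.7 176.6  38.7] r 81.9 F [3.33 0.16 0.86] q(knob est) 0.897
Ftan(ccw) -3.23 Frad -0.83 Fz 0.86
0.9 [0.0003, 0.0007, -0.0002] -0.001
0.95 [-0.0004, 0.0007, -0.0042] -0.051
1.0 [-0.0009, 0.0008, -0.0083] -0.101
1.05 [-0.0012, 0.0008, -0.0123] -0.151
1.1 [-0.0013, 0.0009, -0.0164] -0.201
1.15 [-0.0012, 0.0009, -0.0205] -0.251
1.2 [-0.0008, 0.001, -0.0246] -0.301
1.25 [-0.0003, 0.001, -0.0286] -0.351
1.3 [0.0004, 0.001, -0.0326] -0.401
{'time_s': 21.25, 'joints': [0.012, 0.669, 1.443, 0.001, 1.044, 1.084], 'eef_pos': [587.508, 123.528, 38.516], 'force': [0.308, 0.424, -0.771], 'wrist_torque': [0.001, -0.027, -0.002]}
```

View pics/s16z.png

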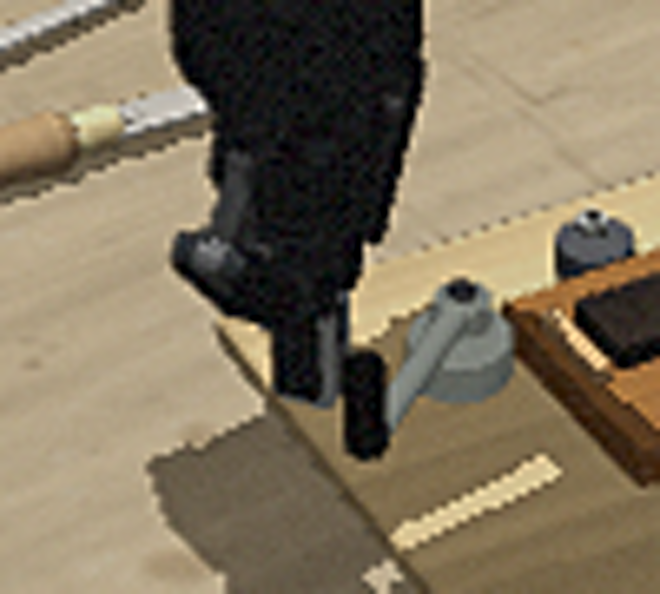

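View pics/top16.png

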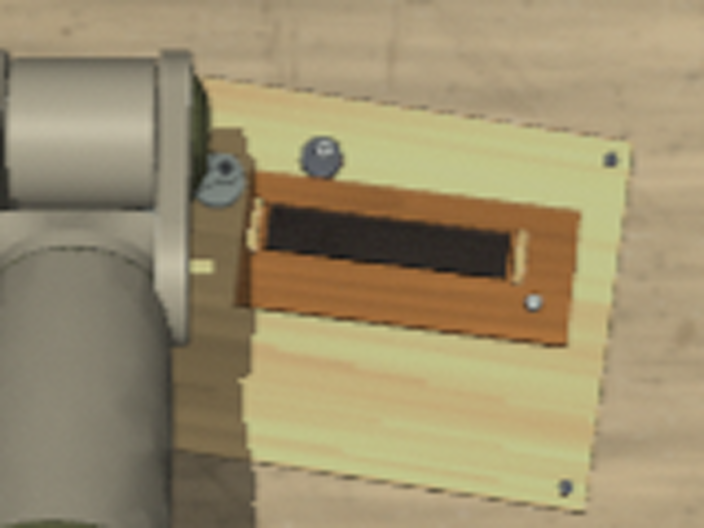

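The lever is at q≈0.9 and following, with the plate still on the stop. Moving to q≈1.15.

Call:
{"method": "jog_arm", "body": {
  "targets": [
    {"offset": [-0.0004,0.0005,-0.0036],"yaw": -0.05},
    {"offset": [-0.0009,0.0005,-0.0077],"yaw": -0.1},
    {"offset": [-0.0012,0.0005,-0.0117],"yaw": -0.15},
    {"offset": [-0.0013,0.0005,-0.0158],"yaw": -0.2},
    {"offset": [-0.0012,0.0005,-0.0198],"yaw": -0.25}
  ]
}}

```text
time_s: 21.67
eef_pos: [569.9, 115.2, 38.6]
ee_rot: [-0.646, 0.65, -0.287, 0.279]
force: [2.1, 0.2, 0.3]
grip_width: -0.002
```

```bash
python3 arc.py 1.15 1.35 9
```

```text
t 21.6667 jig [  8.8 166.   38.6] r 81.9 F [2.08 0.21 0.33] q(knob est) 1.141
Ftan(ccw) -1.89 Frad -0.9 Fz 0.33
1.15 [0.0002, 0.0006, -0.0007] -0.003
1.175 [-0.0002, 0.0006, -0.0027] -0.028
1.2 [-0.0005, 0.0006, -0.0047] -0.053
1.225 [-0.0008, 0.0006, -0.0067] -0.078
1.25 [-0.001, 0.0007, -0.0088] -0.103
1.275 [-0.0012, 0.0007, -0.0108] -0.128
1.3 [-0.0013, 0.0007, -0.0128] -0.153
1.325 [-0.0014, 0.0007, -0.0149] -0.178
1.35 [-0.0014, 0.0007, -0.0169] -0.203
```

Now small calls of about 2 mm at the knob, watching the force.

Call:
{"method": "jog_arm", "body": {
  "targets": [
    {"offset": [-0.0001,0,-0.001],"yaw": -0.015},
    {"offset": [-0.0003,0,-0.002],"yaw": -0.03}
  ]
}}

```text
time_s: 21.83
eef_pos: [568.4, 114.3, 38.7]
ee_rot: [-0.651, 0.653, -0.278, 0.269]
force: [1.3, 0.6, -1.3]
grip_width: 0.001
```

Call:
{"method": "jog_arm", "body": {
  "targets": [
    {"offset": [-0.0001,0,-0.001],"yaw": -0.013},
    {"offset": [-0.0003,0,-0.002],"yaw": -0.025}
  ]
}}

```text
time_s: 22.0
eef_pos: [566.9, 113.3, 38.8]
ee_rot: [-0.654, 0.657, -0.27, 0.261]
force: [1.8, 1.7, -0.9]
grip_width: -0.0
```

```bash
python3 arc.py 1.2 1.3 3
```

```text
t 22.0 jig [  6.1 163.7  38.8] r 81.8 F [ 1.8   1.69 -0.87] q(knob est) 1.186
Ftan(ccw) -2.44 Frad 0.41 Fz -0.87
1.2 [0.0, 0.0008, -0.0012] -0.0
1.25 [-0.0007, 0.0008, -0.0052] -0.05
1.3 [-0.0012, 0.0008, -0.0092] -0.1
```

Call:
{"method": "jog_arm", "body": {
  "targets": [
    {"offset": [-0.0001,0.0003,-0.0012],"yaw": -0.015},
    {"offset": [-0.0001,0.0003,-0.0012],"yaw": -0.015}
  ]
}}

```text
time_s: 22.17
eef_pos: [566.0, 112.5, 38.6]
ee_rot: [-0.656, 0.659, -0.265, 0.256]
force: [0.6, 1.5, 1.2]
grip_width: -0.001
```

Call:
{"method": "jog_arm", "body": {
  "targets": [
    {"offset": [-0.0001,0.0003,-0.0012],"yaw": -0.015},
    {"offset": [-0.0001,0.0003,-0.0012],"yaw": -0.015}
  ]
}}

```text
time_s: 22.33
eef_pos: [565.0, 111.7, 38.4]
ee_rot: [-0.658, 0.66, -0.26, 0.251]
force: [0.5, 1.9, 1.4]
grip_width: -0.001
```

Call:
{"method": "jog_arm", "body": {
  "targets": [
    {"offset": [-0.0001,0.0002,-0.0012],"yaw": -0.015},
    {"offset": [-0.0001,0.0002,-0.0012],"yaw": -0.015}
  ]
}}

```text
time_s: 22.5
eef_pos: [564.0, 110.8, 38.3]
ee_rot: [-0.66, 0.662, -0.254, 0.246]
force: [0.3, 0.7, 1.1]
grip_width: 0.001
```

```bash
python3 arc.py 1.2 1.3 3; python3 look.py 17; python3 - <<'E'
import numpy as np,cv2
im=np.load("top17.npz")["img"][:,:,::-1]
cv2.imwrite("pics/t17z.png",cv2.resize(im[225:275,290:350],None,fx=10,fy=10,interpolation=cv2.INTER_CUBIC))
im=np.load("scene17.npz")["img"][:,:,::-1]
cv2.imwrite("pics/s17z.png",cv2.resize(im[235:295,260:340],None,fx=8,fy=8,interpolation=cv2.INTER_CUBIC))
E
```

```text
t 22.5 jig [  3.6 160.8  38.3] r 81.5 F [0.34 0.75 1.15] q(knob est) 1.233
Ftan(ccw) -0.72 Frad 0.4 Fz 1.15
1.2 [0.0005, 0.0002, 0.0026] 0.047
1.25 [-0.0004, 0.0003, -0.0014] -0.003
1.3 [-0.0011, 0.0003, -0.0054] -0.053
{'time_s': 22.6, 'joints': [-0.01, 0.622, 1.531, 0.001, 1.001, 0.713], 'eef_pos': [564.035, 110.798, 38.167], 'force': [0.491, 0.493, 0.489], 'wrist_torque': [0.128, -0.143, 0.021]}
```

View pics/t17z.png

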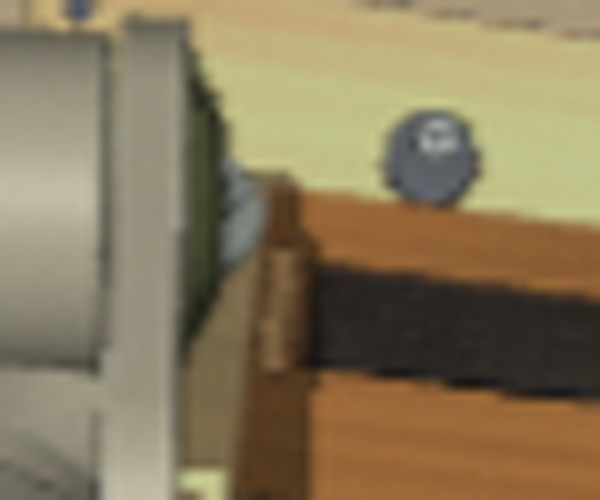

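View pics/s17z.png

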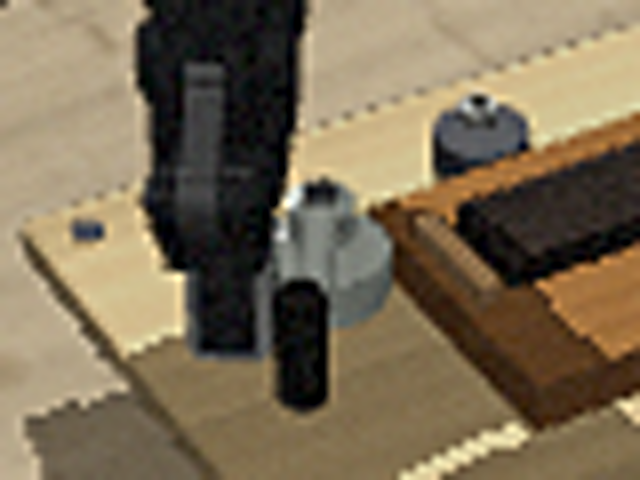

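A gap of about 1 px remains between the cam at about (265,215) and the plate end at about (275,215). Advancing to q≈1.3 in one go.

Call:
{"method": "jog_arm", "body": {
  "targets": [
    {"offset": [-0.0003,0.0002,-0.0014],"yaw": -0.013},
    {"offset": [-0.0006,0.0002,-0.0028],"yaw": -0.026},
    {"offset": [-0.0009,0.0002,-0.0042],"yaw": -0.04},
    {"offset": [-0.0011,0.0002,-0.0054],"yaw": -0.053}
  ]
}}

```text
time_s: 22.93
eef_pos: [559.7, 107.2, 38.1]
ee_rot: [-0.667, 0.669, -0.236, 0.228]
force: [3.5, 0.1, 1.3]
grip_width: -0.006
```

Call:
{"method": "jog_arm", "body": {
  "targets": [
    {"offset": [-0.0002,0,-0.0012],"yaw": -0.015},
    {"offset": [-0.0002,0,-0.0012],"yaw": -0.015}
  ]
}}

```text
time_s: 23.1
eef_pos: [558.6, 106.3, 38.0]
ee_rot: [-0.669, 0.671, -0.231, 0.223]
force: [0.6, -0.1, 0.7]
grip_width: 0.003
```

```bash
python3 arc.py 1.3 1.4 3
```

```text
t 23.1 jig [ -1.2 155.6  38. ] r 81.4 F [ 0.59 -0.12  0.68] q(knob est) 1.32
Ftan(ccw) -0.37 Frad -0.48 Fz 0.68
1.3 [0.0001, 0.0, 0.0016] 0.016
1.35 [-0.0007, 0.0001, -0.0024] -0.034
1.4 [-0.0012, 0.0001, -0.0064] -0.084
```

Call:
{"method": "jog_arm", "body": {
  "targets": [
    {"offset": [-0.0002,0,-0.0008],"yaw": -0.01},
    {"offset": [-0.0003,0,-0.0016],"yaw": -0.02}
  ]
}}

```text
time_s: 23.27
eef_pos: [557.4, 105.2, 38.1]
ee_rot: [-0.671, 0.673, -0.224, 0.216]
force: [2.9, 2.1, 0.3]
grip_width: 0.002
```

Call:
{"method": "jog_arm", "body": {
  "targets": [
    {"offset": [-0.0002,0,-0.0008],"yaw": -0.01},
    {"offset": [-0.0003,0,-0.0016],"yaw": -0.02}
  ]
}}

```text
time_s: 23.43
eef_pos: [556.3, 104.3, 38.1]
ee_rot: [-0.674, 0.675, -0.217, 0.209]
force: [4.0, 2.6, -0.1]
grip_width: 0.002
```

Call:
{"method": "jog_arm", "body": {
  "targets": [
    {"offset": [-0.0002,0,-0.0008],"yaw": -0.01},
    {"offset": [-0.0003,0,-0.0016],"yaw": -0.02}
  ]
}}

```text
time_s: 23.6
eef_pos: [555.3, 103.3, 38.1]
ee_rot: [-0.676, 0.677, -0.21, 0.202]
force: [4.2, 3.8, -0.4]
grip_width: 0.001
```

```bash
python3 arc.py 1.35 1.45 3
```

```text
t 23.6 jig [ -4.  152.1  38.1] r 81.4 F [ 4.23  3.8  -0.4 ] q(knob est) 1.375
Ftan(ccw) -5.68 Frad -0.26 Fz -0.4
1.35 [0.0002, 0.0001, 0.002] 0.029
1.4 [-0.0006, 0.0001, -0.002] -0.021
1.45 [-0.0012, 0.0002, -0.0061] -0.071
```

It has bitten: the knob force rose 3.6 → 4.8 → 5.7 N, about 3.5 N over the hinge drag. I'll stop here and check before letting go.

```bash
python3 look.py 18; python3 arc.py; python3 - <<'E'
import numpy as np,cv2
im=np.load("top18.npz")["img"][:,:,::-1]
cv2.imwrite("pics/t18z.png",cv2.resize(im[225:275,290:350],None,fx=10,fy=10,interpolation=cv2.INTER_CUBIC))
im=np.load("scene18.npz")["img"][:,:,::-1]
cv2.imwrite("pics/s18z.png",cv2.resize(im[235:295,260:340],None,fx=8,fy=8,interpolation=cv2.INTER_CUBIC))
E
```

```text
{'time_s': 23.7, 'joints': [-0.024, 0.603, 1.565, 0.002, 0.984, 0.565], 'eef_pos': [555.23, 103.166, 38.098], 'force': [3.0, 3.018, -1.182], 'wrist_torque': [0.517, -0.61, 0.018]}
t 23.7 jig [ -4.1 152.   38.1] r 81.4 F [ 3.    3.02 -1.18] q(knob est) 1.376
Ftan(ccw) -4.26 Frad 0.04 Fz -1.18
```

View pics/t18z.png

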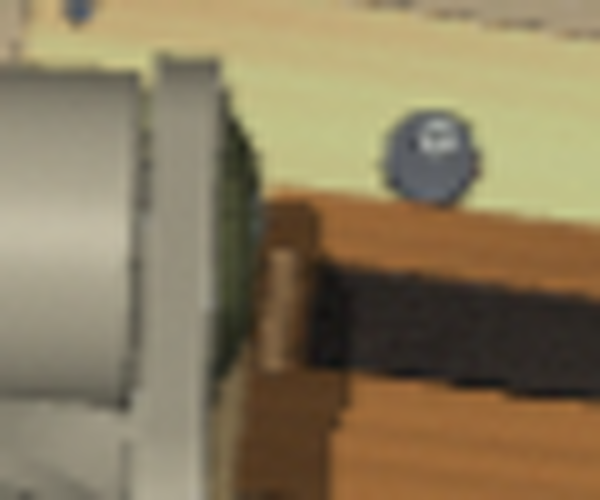

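View pics/s18z.png

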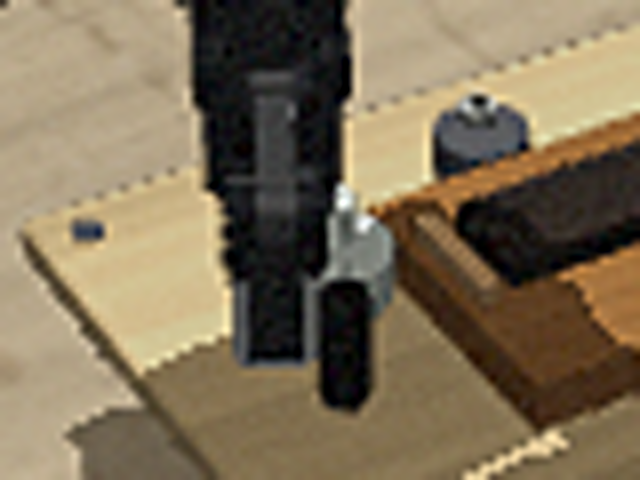

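The cam has bitten, and the steady force is about 4.3–5.7 N, within the 3 N more called for. I'll back straight off the knob, then go up and clear.

Call:
{"method": "jog_arm", "body": {
  "targets": [
    {"offset": [0,0,0.001],"yaw": 0},
    {"offset": [0,0,0.003],"yaw": 0},
    {"offset": [0,0,0.008],"yaw": 0},
    {"offset": [0,0,0.015],"yaw": 0},
    {"offset": [0,0,0.02],"yaw": 0},
    {"offset": [0,0,0.022],"yaw": 0},
    {"offset": [0,-0.02,0.022],"yaw": 0},
    {"offset": [0,-0.05,0.022],"yaw": 0},
    {"offset": [0,-0.085,0.022],"yaw": 0},
    {"offset": [0,-0.12,0.022],"yaw": 0},
    {"offset": [0,-0.15,0.022],"yaw": 0},
    {"offset": [0,-0.16,0.022],"yaw": 0}
  ]
}}

```text
time_s: 24.7
eef_pos: [570.7, 121.4, 202.9]
ee_rot: [0.677, -0.676, 0.207, -0.204]
force: [0.8, 0.1, 0.5]
grip_width: -0.003
```

```bash
python3 look.py 19; python3 arc.py; python3 -c "
from rig import ctrl; from scipy.spatial.transform import Rotation as R; import numpy as np
print(R.from_quat(np.roll(ctrl.sense()['ee_rot'],-1)).as_matrix().round(3))"
```

```text
{'time_s': 24.8, 'joints': [0.008, 0.458, 1.337, 0.002, 1.354, 0.598], 'eef_pos': [569.973, 121.341, 199.678], 'force': [0.452, 0.745, -0.958], 'wrist_torque': [0.065, -0.006, -0.008]}
t 24.8 jig [  8.1 172.1 199.7] r 87.1 F [ 0.45  0.75 -0.96] q(knob est) 1.093
Ftan(ccw) -0.76 Frad 0.43 Fz -0.96
[[ 0.831 -0.008  0.556]
 [-0.556  0.002  0.831]
 [-0.007 -1.    -0.003]]
```

View pics/scene19.png

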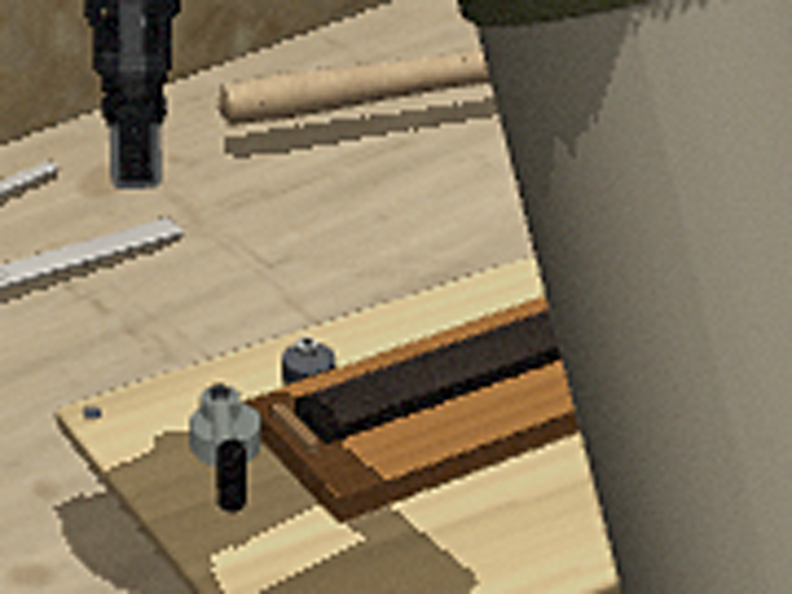

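The lever stayed put and the plate is on the stop. I'll move the arm aside for a clear top view.

Call:
{"method": "jog_arm", "body": {
  "targets": [
    {"offset": [-0.025,0,0.012],"yaw": 0},
    {"offset": [-0.05,0,0.024],"yaw": 0},
    {"offset": [-0.08,0,0.037],"yaw": 0},
    {"offset": [-0.11,0,0.05],"yaw": 0},
    {"offset": [-0.14,0,0.065],"yaw": 0},
    {"offset": [-0.17,0,0.08],"yaw": 0},
    {"offset": [-0.2,0,0.095],"yaw": 0},
    {"offset": [-0.23,0,0.11],"yaw": 0},
    {"offset": [-0.255,0,0.12],"yaw": 0},
    {"offset": [-0.26,0,0.12],"yaw": 0},
    {"offset": [-0.26,0,0.12],"yaw": 0}
  ]
}}

```text
time_s: 25.72
eef_pos: [419.1, 366.4, 199.4]
ee_rot: [-0.676, 0.678, -0.208, 0.201]
force: [-0.2, -0.2, 0.4]
grip_width: 0.003
```

```bash
python3 look.py 20; python3 - <<'E'
import numpy as np,cv2
im=np.load("top20.npz")["img"][:,:,::-1]
cv2.imwrite("pics/t20z.png",cv2.resize(im[215:315,270:400],None,fx=6,fy=6,interpolation=cv2.INTER_CUBIC))
cv2.imwrite("pics/t20f.png",im)
E
```

```text
{'time_s': 25.817, 'joints': [0.502, 0.401, 1.421, 0.005, 1.327, 1.091], 'eef_pos': [420.838, 364.982, 200.037], 'force': [-0.808, -0.049, -0.002], 'wrist_torque': [-0.007, 0.015, -0.021]}
```

View pics/t20z.png

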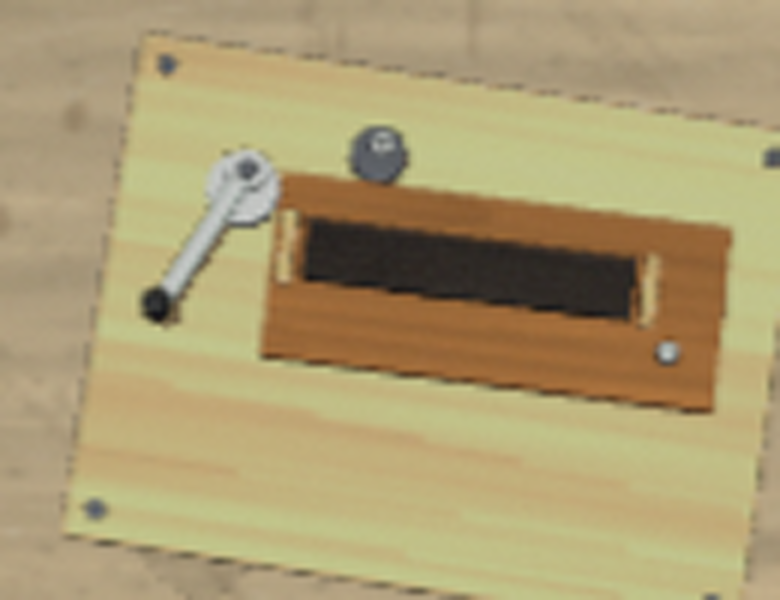

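View pics/t20f.png

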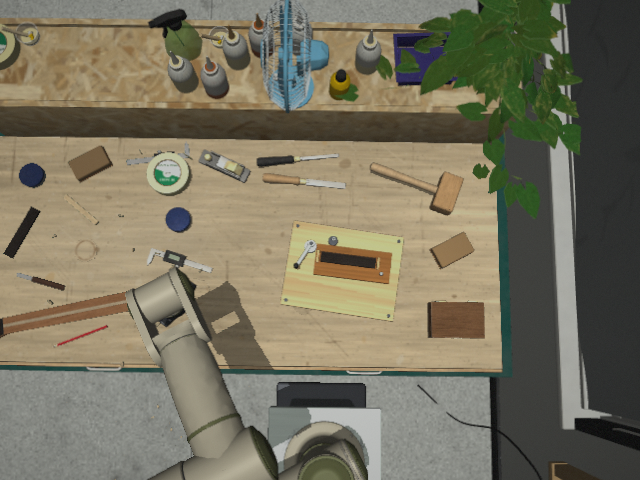

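View pics/scene20.png

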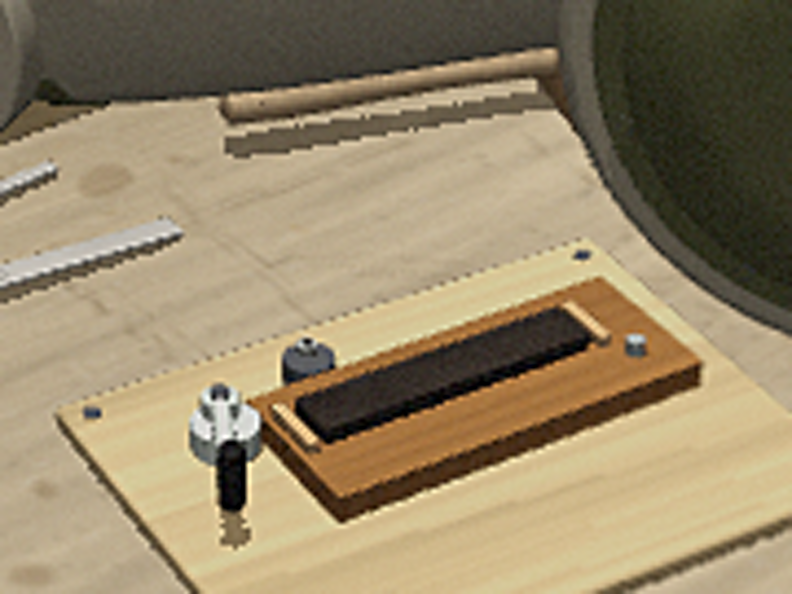

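```bash
python3 - <<'E'
from h import *
t=dict(np.load("top20.npz")); j=np.array([538.5,-48,-.137])
k=onplane(t,[157/6+270,303/6+215],70)[0]; ca=jig2w(j,[60.5,102.5,12])[0]; d=k-ca
print("q",(np.arctan2(d[1],d[0])-j[2]-np.radians(75))%(2*np.pi),np.hypot(*d[:2]))
from rig import ctrl
for tgt in ("sanding_block","tuner_tin"): print(tgt,[np.round(b["box"]).tolist() for b in ctrl.boxes_of("top",tgt)][:1])
print(ctrl.finish_job())
E
```

```text
q 1.4321849307316918 78.21027815900304
sanding_block [[430.0, 232.0, 474.0, 264.0]]
tuner_tin [[163.0, 208.0, 189.0, 232.0]]
the job is handed in; nothing more can be done
None
```

I swung the plate onto the round stop, held it there by hand, then clamped it with the cam, and handed the job in at about 26 s of the 72 s allowed.

- **Plate:** I pushed its near edge at about y = 172 mm until it touched the stop. I held it for about 1.5 s with 9 to 10 N at the finger, peaking at 9.7 N. By lever arm that is about 11 N on the stop.
- **Cam:** I pushed the lever counter-clockwise. The cam touched the plate at about q = 1.33, and I stopped at about 1.38. The knob force then was about 5 N: 5.7 N peak, 4.3 N just after. That is roughly 3 N over the hinge drag, and I estimate 14 to 17 N on the stop.
- **Last checks:** With the arm clear, both views show the plate flat against the stop and the cam on the plate's end. The sanding block and tuner tin are where they were.

Some checks failed or disagreed:

- **Fingertip height:** The shut fingertips seemed to end about 10 mm behind the TCP, not 17 mm ahead as stated. My first pass therefore went over the plate without moving it; I measured no contact force.
- **Camera offset:** The two cameras disagreed by about 7 mm on the jig's position. I found the final contacts by force, not by camera.
- **Lever angle:** The last top view put the lever at about q = 1.43, against 1.38 from the arm. That is within the pixel error.
- **Clamp force:** I could not measure the force on the stop directly. The figures above come from the knob and finger readings.

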